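# Slot a topping pan back into a tightly packed row under an overshelf

## Task

Put the loose lidded topping pan back into the rack, in the row directly to the right (as the robot sees it) of the tall pan. There is only room if you first move the pans already there apart, up against the two ends of the rack, without ramming them; work slanting in from the front so as not to hit the rack or its wire overshelf, and leave the bench scraper and the lemon where they are. At the end all five pans stand flat, square and in line on the rack floor.

Things in the scene. Friction and masses are not known exactly. Their poses are not given: they have to be found in the camera images.
- rack: Fixed steel rack for a row of five pans along its y; origin on the table under its floor's centre, x to its back (away from the robot), y along the row to the left. Floor 10 mm thick (pans stand at z = 0.010), x from -0.062 to 0.062, open front without lip. End cheeks, up to z = 0.085, have inner faces at y = -0.160 and +0.160: five pans fit with 10 mm to spare in all.
- back_stop (a point): Middle of the front face of the rack's back stop, at x = 0.054, z = 0.035 of the rack; the stop runs the whole row, up to z = 0.060. Pans in the row stand within 5 mm of x = 0 of the rack, turned as the rack is, with gaps of 6 to 23 mm that are too narrow for another pan.
- overshelf_front (a point): Middle of the overshelf's front wire (10 mm thick), at x = -0.020, z = 0.330 of the rack. The wire overshelf covers the row from there back to x = 0.070, its posts stand at x = 0.070, y = +-0.175; two fixed jars stand on it. A gripper pointing straight down does not fit: lean it back towards the robot, 22 to 45 degrees from vertical.
- tall_pan_center (a point): Middle of the tall pan's body, 47.5 mm above its underside and below its lid; x back, y left. It is 95 mm high (the others 70), 100 deep, 62 wide, with the same black grip fin (12 mm thick in y, 50 long, 30 high, top 125 mm above the underside). It stands in any of the three left places of the row of four.
- pan_a_center (a point): Middle of a lidded steel pan's body (35 mm above its underside, 35 below the lid): 100 mm deep (x), 62 wide (y), 70 high, about 0.25 kg. On the lid's middle stands a black grip fin 12 mm thick (y), 50 long (x), 30 high, top 100 mm above the underside: pinch across its thickness. In the row at the start; order varies.
- pan_b_center (a point): Middle of a lidded steel pan's body (35 mm above its underside, 35 below the lid): 100 mm deep (x), 62 wide (y), 70 high, about 0.25 kg. On the lid's middle stands a black grip fin 12 mm thick (y), 50 long (x), 30 high, top 100 mm above the underside: pinch across its thickness. In the row at the start; order varies.
- pan_c_center (a point): Middle of a lidded steel pan's body (35 mm above its underside, 35 below the lid): 100 mm deep (x), 62 wide (y), 70 high, about 0.25 kg. On the lid's middle stands a black grip fin 12 mm thick (y), 50 long (x), 30 high, top 100 mm above the underside: pinch across its thickness. Right-most in the row at the start.
- loose_pan_center (a point): Middle of a lidded steel pan's body (35 mm above its underside, 35 below the lid): 100 mm deep (x), 62 wide (y), 70 high, about 0.25 kg. On the lid's middle stands a black grip fin 12 mm thick (y), 50 long (x), 30 high, top 100 mm above the underside: pinch across its thickness. The loose pan, on the table right of the rack, turned -0.6 to 0.1 rad.
- scraper: Bench scraper (steel blade, wooden grip) lying flat on the table in front of the rack, 104 x 152 mm, 27 mm high; origin at the centre of its underside. Leave it.
- lemon: Lemon 71 x 53 mm, 51 mm high, behind the loose pan; origin at its underside. Leave it.

How it is judged:
By the outcome, as a careful person would: the job done as asked, in the order asked, and still so for the second after the job is handed in, with the robot touching nothing.
It also fails if it takes over 58 s, if anything falls off the work surface, if the arm or the gripper's body presses on something with over 40 N, if the wrist force passes 120 N, or if a joint passes its speed limit or range.

## Robot

A 6-joint arm with a two-finger parallel gripper is mounted at the origin on a cart in front of the work surface, level with it; the furniture and walls round the work are solid. World frame = base frame: x ahead of the robot, y to its left, z up, the work surface at z = 0. Lengths are in m, angles in rad, forces in N, time in s.
With the tool pointing down it reaches from about 0.325 to 0.775 m from the base axis. Payload 9.3 kg.
Tool frame: the origin (TCP) lies at the very end of the fingers, on their centre line; the grasp point (between the pads) lies arm.grip_point_offset behind it (arm.grip_point_offset is the distance from the TCP to the grasp point, in m); z points along the fingers, y is the direction in which the jaws open and shut (so a half turn about z gives the same grasp; the last joint's range is limited). The gripper opens to 85 mm and grips with 20 to 120 N. Pads are 22 mm wide; open, the fingers measure 114 mm over their backs; the gripper's body (76 mm by 85 mm) begins 54 mm behind the grasp point. The pads swing forward as they close: fully open they stand 13 mm farther back than shut.
Start: joints at [-1.501, 0.259, 0.021, 1.334, 0, 1.418], TCP at [0.122, -0.536, 0.203] pointing down, gripper open.
Joint ranges: [-3.04, 3.04], [-0.91, 1.82], [-1.04, 1.36], [-1.92, 1.95], [-1.52, 1.45], [-3.14, 3.14]. Speed limits (rad/s): [2.22, 2.22, 2.79, 3.14, 3.14, 3.14].

## Interface

Orientations are given as a unit quaternion [w, x, y, z].
In Python, from cell import arm, viewer gives the robot as it stands. The module is installed in compiled form; this text tells all that it offers.
- The arm moves only by the tool arm_command, never from a script. Its argument "series" is one flat list of numbers, 7 for each row, row after row: the shift along the tool's x, y, z in cm, then the turn, a rotation vector about the tool's x, y, z in rad, then the opening, from -1 (shut) to 1 (fully open). In form: [x, y, z, wx, wy, wz, gripper, x, y, z, wx, wy, wz, gripper, ...]. A call has 1 to 5 rows; each row shifts and turns the commanded pose from where the row before left it, along the tool's axes as they then stand; what a row does not reach is not made up. A row lasts 1/10 s, in which the tool goes at most 50 mm and 8.59 degrees, less where a joint would pass 70% of its speed; a pose out of reach is approached as far as the arm can. A call is refused whole if a number of a shift passes 5 or a number of a turn 0.15, either way. A call with a gripper value outside its range is refused whole. The fingers move at their own pace and stop on an object; the grip force is fixed at half the most. Time passes only in rows, so rows that do not move let the fingers close. It gives the time, the measured TCP pose, the force and the opening at its end, in the units of the state.
- arm.get_state(): the state, without advancing time (a new reading comes with each control period).
- viewer.camera(name): name is "scene" or "top" or "wrist"; returns a dict with "frame" (384x512x3 uint8, blue, green, red), "camera_matrix" (3x3 intrinsics, pixels), "dist_coeffs" ([k1, k2, p1, p2, k3] as OpenCV has them; the pictures are not rectified), "R" (3x3) and "t" (3): a world point X has camera coordinates R X + t. Camera axes: x right, y down, z forward; pixel columns grow to the right and rows downward; lengths in m; the calibration is good to about 2 mm. A picture is of the moment at which its call begins. There is no depth.
- arm.hand_in(): hands the job in, once; it reports no verdict.
The state is a dict: "time": time; "qpos": joint angles; "joint_velocities": joint speeds; "tau": joint torques, N m; "eef_pos": TCP position; "tool_rot": TCP orientation; "ft_force": force on the tool from outside, world axes, zero at the start; "ft_torque": the same for the moment, N m; "finger_gap": finger opening in m.
Only numpy, scipy, OpenCV 4.12 (cv2) and the standard library are available. Lean on these libraries where they do the work, as an engineer would, in place of code of your own. Each camera call takes 0.05 s, during which the arm holds its last target. There are 200 camera calls.

## Working session

There is one attempt and no reset: what is moved stays moved. The work goes in short steps, Python scripts to look and compute and a tool call to move; the robot and the scene stay as the last step left them, time stands still between calls to the robot, and variables do not carry over. Pictures are saved under pics/ and viewed, about 8 in all and at most 12, crops included, and the job is handed in when it is done.

Besides the shell and the picture viewer there is one more tool, called after "Request:" as a command line: name --argument value ..., lists and objects as JSON in quotes. arm_command: Moves the arm, as the interface text tells. Its arguments: {"type":"object","properties":{"series":{"type":"array","items":{"type":"number"}}},"required":["series"]}

```bash
mkdir -p pics; python3 - <<'E'
from cell import arm, viewer
import cv2,numpy as np,pickle
d={}
for n in ("scene","top","wrist"):
    c=viewer.camera(n); d[n]=c; cv2.imwrite(f"pics/{n}0.png",c["frame"])
    R=c["R"];print(n,"cam pos",(-np.array(R).T@np.array(c["t"])).round(3),np.array(c["camera_matrix"]).round(1).tolist(),np.round(c["dist_coeffs"],3), "fwd",np.array(R)[2].round(2))
pickle.dump(d,open("c0.pkl","wb"))
a=cv2.resize(d["top"]["frame"],(800,600),interpolation=cv2.INTER_CUBIC);cv2.imwrite("pics/top0b.png",a)
a=cv2.resize(d["scene"]["frame"],(800,600),interpolation=cv2.INTER_CUBIC);cv2.imwrite("pics/scene0b.png",a)
print(arm.get_state(),arm.grip_point_offset)
E
```

```text
scene cam pos [-0.209  0.516  1.189] [[471.1, 0.0, 263.3], [0.0, 471.1, 194.6], [0.0, 0.0, 1.0]] [-0.101  0.     0.     0.     0.   ] fwd [ 0.56 -0.42 -0.72]
top cam pos [ 0.351 -0.052  1.118] [[412.7, 0.0, 260.9], [0.0, 412.7, 197.7], [0.0, 0.0, 1.0]] [0.037 0.    0.    0.    0.   ] fwd [ 0.21  0.01 -0.98]
wrist cam pos [ 0.201 -0.518  0.373] [[312.1, 0.0, 255.9], [0.0, 312.1, 191.6], [0.0, 0.0, 1.0]] [-0.083  0.     0.     0.     0.   ] fwd [-0.31 -0.07 -0.95]
{'time': 0.15, 'qpos': array([-1.50058850e+00,  2.59079285e-01,  2.09384443e-02,  1.33370801e+00,
        2.94807112e-05,  1.41818751e+00]), 'joint_velocities': array([ 0.00029207, -0.00204044,  0.00361571, -0.00165002,  0.0002678 ,
       -0.00143585]), 'tau': array([ 2.86981609e-03, -5.55969572e+01,  3.44662857e+01,  1.13654853e-02,
       -1.27704120e-04, -4.12721462e-06]), 'eef_pos': array([ 0.12152053, -0.53615887,  0.20239707]), 'tool_rot': array([-5.25209059e-04,  9.93800372e-01,  1.11177978e-01,  3.64039964e-05]), 'ft_force': array([ 1.220283  , -0.53868155,  0.3460849 ]), 'ft_torque': array([0.00350447, 0.00872555, 0.07313751]), 'finger_gap': 0.08553245734897426} 0.0187
```

View pics/top0b.png

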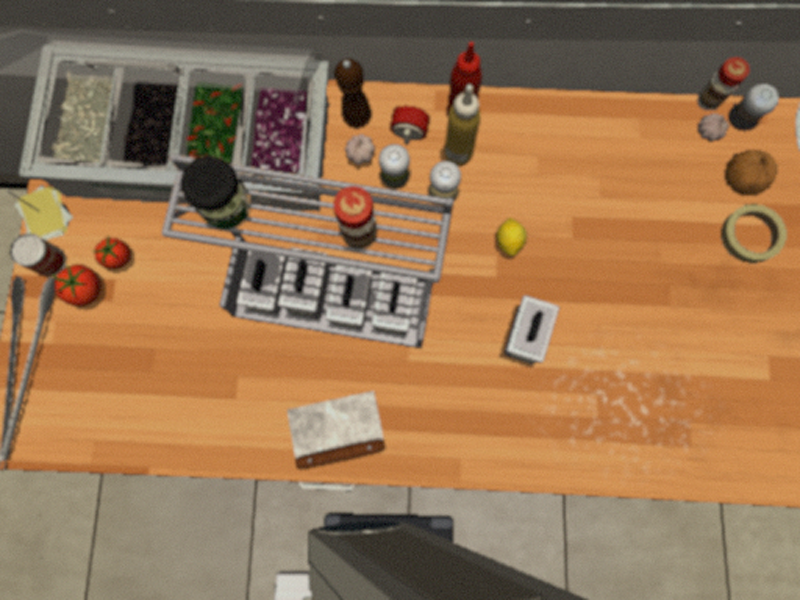

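View pics/scene0b.png

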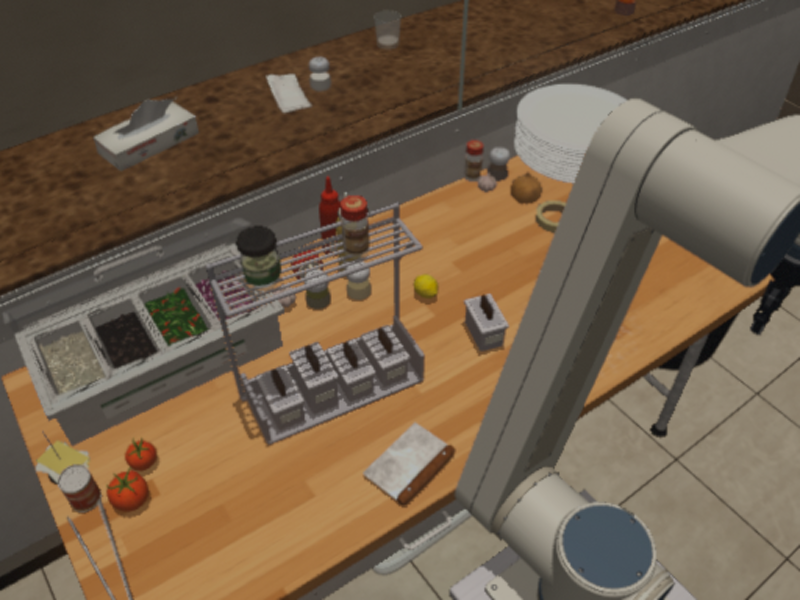

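```bash
python3 - <<'E'
import cv2,numpy as np,pickle
d=pickle.load(open("c0.pkl","rb"))
def crop(n,x0,y0,w,h,s):
    a=cv2.resize(d[n]["frame"][y0:y0+h,x0:x0+w],None,fx=s,fy=s,interpolation=cv2.INTER_CUBIC)
    for k in range(0,w,10): cv2.line(a,(k*s,0),(k*s,6 if (x0+k)%50 else 14),(0,255,0),1); (x0+k)%20==0 and cv2.putText(a,str(x0+k),(k*s+2,12),0,.35,(0,255,0),1)
    for k in range(0,h,10): cv2.line(a,(0,k*s),(6,k*s),(0,255,0),1); (y0+k)%20==0 and cv2.putText(a,str(y0+k),(8,k*s+4),0,.35,(0,255,0),1)
    return a
A=crop("top",130,150,160,80,5);B=crop("top",320,180,50,60,4)
cv2.imwrite("pics/c1.png",A)
C=crop("scene",150,200,130,90,6);D=crop("scene",290,180,40,50,1)
cv2.imwrite("pics/c2.png",C)
E=np.zeros((400,800,3),np.uint8);x=crop("top",315,180,50,60,6);y=crop("scene",285,180,55,50,8);E[:360,:300]=x;E[:400,310:750]=y
cv2.imwrite("pics/c3.png",E)
E
```

```text
(no output)
```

View pics/c1.png

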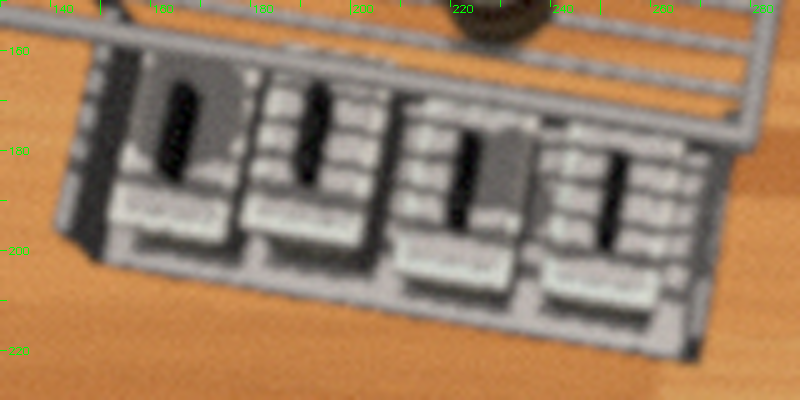

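View pics/c2.png

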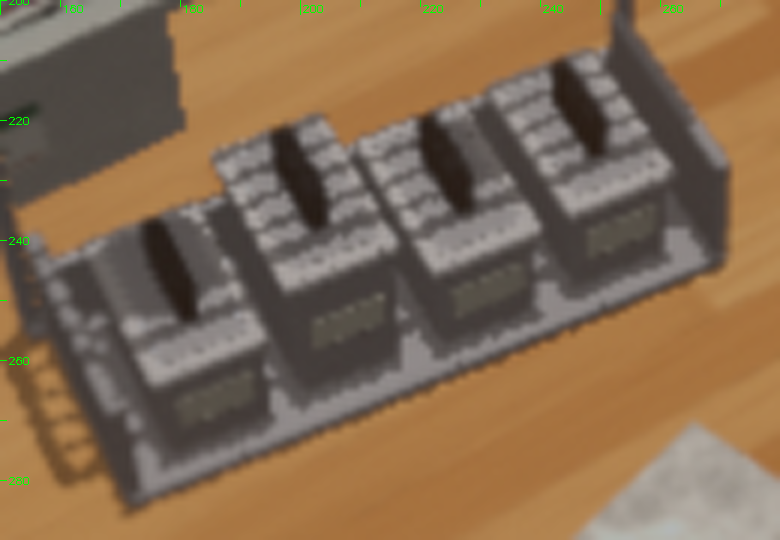

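View pics/c3.png

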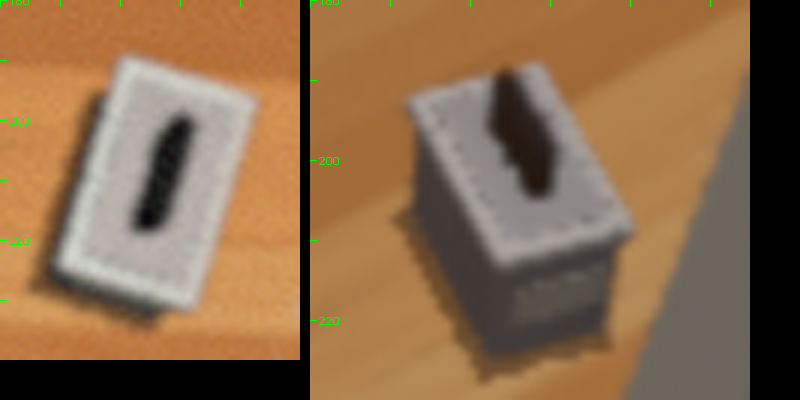

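```bash
cat > h.py <<'E'
import cv2,numpy as np
from scipy.optimize import least_squares
from scipy.spatial.transform import Rotation as Ro
def proj(c,P):
    return cv2.projectPoints(np.atleast_2d(P).astype(float),cv2.Rodrigues(np.array(c["R"]))[0],np.array(c["t"],float),np.array(c["camera_matrix"]),np.array(c["dist_coeffs"]))[0][:,0]
def ray(c,uv,z):
    n=cv2.undistortPoints(np.array([[uv]],float),np.array(c["camera_matrix"]),np.array(c["dist_coeffs"]))[0,0]
    R=np.array(c["R"]);o=-R.T@np.array(c["t"]);v=R.T@np.array([*n,1]);return o+v*(z-o[2])/v[2]
def finhull(c,x,y,yaw,zt):
    B=np.array([[a,b,h] for a in(-.025,.025) for b in(-.006,.006) for h in(-.03,0)])
    R=Ro.from_euler('z',yaw).as_matrix();return cv2.convexHull(proj(c,B@R.T+[x,y,zt]).astype(np.float32))
def cen(h):
    m=cv2.moments(h);return np.array([m['m10'],m['m01']])/m['m00'],m['m00'],.5*np.arctan2(2*m['mu11'],m['mu20']-m['mu02'])
def blob(c,uv,th=60):
    f=c["frame"].max(2);m=(f<th).astype(np.uint8);n,L,S,C=cv2.connectedComponentsWithStats(m,connectivity=4)
    u,v=map(int,uv);k=L[v,u];m=(L==k).astype(np.uint8);M=cv2.moments(m,True)
    # soft-weighted centroid in dilated window
    return C[k],S[k,4],.5*np.arctan2(2*M['mu11'],M['mu20']-M['mu02']),k
E
python3 - <<'E'
from h import *;import pickle
d=pickle.load(open("c0.pkl","rb"));T,S=d["top"],d["scene"]
top=lambda x,y:(130+x/5,150+y/5); sc=lambda x,y:(150+x/6,200+y/6)
tp=[top(178,132),top(313,135),top(463,180),top(611,200),(315+163/6,180+175/6)]
sp=[sc(171,270),sc(300,180),sc(447,165),sc(580,108),(285+215/8,180+135/8)]
zt=[.11,.135,.11,.11,.1]
fl=[ray(T,top(96,262),.01),ray(T,top(690,358),.01),ray(S,sc(130,508),.0),ray(S,sc(722,265),.0)]
print(np.round(fl,4)); yaw=np.arctan2(*(fl[0]-fl[1])[:2]*[-1,1]);print("yaw",yaw,np.arctan2(-(fl[2]-fl[3])[0],(fl[2]-fl[3])[1]))
for i in range(5):
    bt,bs=blob(T,tp[i]),blob(S,sp[i])
    ya=yaw if i<4 else -.2
    def r(p): return np.r_[cen(finhull(T,p[0],p[1],p[2],zt[i]))[0]-bt[0],cen(finhull(S,p[0],p[1],p[2],zt[i]))[0]-bs[0],20*np.sin(cen(finhull(T,*p,zt[i]))[2]-bt[2]),20*np.sin(cen(finhull(S,*p,zt[i]))[2]-bs[2])]
    s=least_squares(r,[*ray(T,bt[0],zt[i])[:2],ya])
    print(i,s.x.round(4),s.fun.round(2),bt[1],bs[1],cen(finhull(T,*s.x,zt[i]))[1].round(),cen(finhull(S,*s.x,zt[i]))[1].round())
E
```

```text
[[ 0.5686  0.2595  0.01  ]
 [ 0.5231 -0.0663  0.01  ]
 [ 0.5708  0.2616  0.    ]
 [ 0.5212 -0.0691  0.    ]]
yaw -0.13886265389259012 -0.14906424345068295Traceback (most recent call last):
  File "<stdin>", line 14, in <module>
AttributeError: 'float' object has no attribute 'round'
```

```bash
cat > fit.py <<'E'
from h import *
def fitfin(T,S,tp,sp,zt,yaw):
    bt,bs=blob(T,tp),blob(S,sp)
    g=lambda c,p:cen(finhull(c,*p,zt))
    def r(p):
        a,b=g(T,p),g(S,p);return np.r_[a[0]-bt[0],b[0]-bs[0],20*np.sin(a[2]-bt[2]),20*np.sin(b[2]-bs[2])]
    s=least_squares(r,[*ray(T,bt[0],zt)[:2],yaw])
    return s.x,s.fun,bt[1],bs[1],g(T,s.x)[1],g(S,s.x)[1]
E
python3 - <<'E'
from fit import *;import pickle
d=pickle.load(open("c0.pkl","rb"));T,S=d["top"],d["scene"]
top=lambda x,y:(130+x/5,150+y/5); sc=lambda x,y:(150+x/6,200+y/6)
tp=[top(178,132),top(313,135),top(463,180),top(611,200),(315+163/6,180+175/6)]
sp=[sc(171,270),sc(300,180),sc(447,165),sc(580,108),(285+215/8,180+135/8)]
zt=[.11,.135,.11,.11,.1]
yaw=-.144;c=np.array([.607,.0875]);R=np.array([[np.cos(yaw),-np.sin(yaw)],[np.sin(yaw),np.cos(yaw)]])
for i in range(5):
    x,f,*a=fitfin(T,S,tp[i],sp[i],zt[i],yaw if i<4 else -.2)
    print(i,x.round(4),f.round(2),np.round(a),"rack:",(R.T@(x[:2]-c)).round(4))
x0=[315,180]
# loose pan lid corners top at z=.07
for p in [(122,55),(258,98),(193,310),(55,268)]: print(ray(T,(315+p[0]/6,180+p[1]/6),.07).round(4))
print("shelf wire ends",ray(T,top(0,17),.33).round(3),ray(T,top(755,138),.33).round(3))
E
```

```text
0 [ 0.6196  0.1989 -0.144 ] [ 0.51  0.8   0.19  0.3   0.3  -0.13] [120.  79. 163. 105.] rack: [-0.0036  0.112 ]
1 [ 0.6152  0.1264 -0.144 ] [ 0.17  0.25 -0.27 -0.17  0.04 -0.59] [ 90.  73. 156. 111.] rack: [0.0025 0.0397]
2 [ 0.5997  0.0522 -0.1441] [ 0.18  0.23 -0.36 -0.26 -0.19 -0.22] [ 79.  76. 132. 112.] rack: [-0.0021 -0.036 ]
3 [ 0.5899 -0.0236 -0.144 ] [ 0.25  0.16 -0.29 -0.3  -0.12  0.1 ] [ 56.  69. 116. 115.] rack: [-0.001  -0.1124]
4 [ 0.547  -0.2498 -0.2   ] [-0.95  0.77 -0.64  0.63 -2.34 -2.18] [ 69.  60. 138. 115.] rack: [-0.011  -0.3424]
[ 0.6034 -0.2392  0.07  ]
[ 0.5856 -0.2976  0.07  ]
[ 0.4927 -0.2677  0.07  ]
[ 0.5093 -0.2094  0.07  ]
shelf wire ends [0.604 0.215 0.33 ] [ 0.562 -0.086  0.33 ]
```

```bash
sed -i 's/zt)\[:2\],yaw\])/zt)[:2],yaw],diff_step=.01,x_scale=[.01,.01,.1])/' fit.py; cat > plan.py <<'E'
from h import *
from cell import arm
C=np.array([.607,.0875]);YAW=-.143
def toolR(yaw,lean):
    z=np.array([np.sin(lean)*np.cos(yaw),np.sin(lean)*np.sin(yaw),-np.cos(lean)]);y=np.array([-np.sin(yaw),np.cos(yaw),0]);return np.c_[np.cross(y,z),y,z]
def rackp(x,y): 
    return C+np.array([[np.cos(YAW),-np.sin(YAW)],[np.sin(YAW),np.cos(YAW)]])@[x,y]
OFF=arm.grip_point_offset
def tcp(xy,zg,yaw,lean): # grasp point over xy at height zg
    return np.r_[xy,zg]+OFF*toolR(yaw,lean)[:,2]
def cur():
    s=arm.get_state();q=s["tool_rot"];return np.array(s["eef_pos"]),Ro.from_quat([q[1],q[2],q[3],q[0]]).as_matrix(),s
def rows(p,R,P,RR,n,g):
    p=p.copy();w=Ro.from_matrix(R.T@RR).as_rotvec();d=(P-p)/n;out=[]
    for k in range(n):
        out.append(np.r_[(R@Ro.from_rotvec(w*k/n).as_matrix()).T@d*100,w/n,g].round(3))
    return out
def show(r):
    for i in range(0,len(r),5): print("  ",",".join(f"{v:g}" for q in r[i:i+5] for v in q))
E
python3 - <<'E'
from fit import *;import pickle
from plan import *
d=pickle.load(open("c0.pkl","rb"));T,S=d["top"],d["scene"]
top=lambda x,y:(130+x/5,150+y/5); sc=lambda x,y:(150+x/6,200+y/6)
tp=[top(178,132),top(313,135),top(463,180),top(611,200),(315+163/6,180+175/6)]
sp=[sc(171,270),sc(300,180),sc(447,165),sc(580,108),(285+215/8,180+135/8)]
zt=[.11,.135,.11,.11,.1]
for i in range(5):
    x,f,*a=fitfin(T,S,tp[i],sp[i],zt[i],YAW if i<4 else -.3)
    print(i,x.round(4),f.round(2),"rack:",np.linalg.solve(np.c_[rackp(1,0)-C,rackp(0,1)-C],x[:2]-C).round(4))
p,R,s=cur()
P=tcp(rackp(-.11,-.112),.28,YAW,.6);RR=toolR(YAW,.6)
w=Ro.from_matrix(R.T@RR).as_rotvec();print("w",w,"P",P,tcp(rackp(0,-.112),.104,YAW,.6),"dist",P-p)
show(rows(p,R,P,RR,22,-.2))
E
```

```text
0 [ 0.6213  0.1997 -0.1396] [ 0.26  0.14 -0.33  0.04  0.21 -0.21] rack: [-0.0018  0.113 ]
1 [ 0.6153  0.1265 -0.1574] [ 0.15  0.23 -0.3  -0.16  0.31 -0.31] rack: [0.0026 0.0398]
2 [ 0.5996  0.0522 -0.1542] [ 0.16  0.29 -0.35 -0.22  0.01 -0.01] rack: [-0.0023 -0.036 ]
3 [ 0.5897 -0.0233 -0.1443] [ 0.13  0.26 -0.32 -0.2  -0.12  0.11] rack: [-0.0014 -0.1121]
4 [ 0.5486 -0.2526 -0.3085] [ 0.17  0.16 -0.3  -0.02 -0.13  0.12] rack: [-0.0093 -0.345 ]
w [-0.82402054 -0.15384942 -2.66382277] P [ 0.49261235 -0.00918513  0.26456622] [ 0.60148957 -0.02486158  0.08856622] dist [0.37109182 0.52697374 0.06216915]
   2.174,-1.964,-0.28,-0.037,-0.007,-0.121,-0.2,2.393,-1.675,-0.364,-0.037,-0.007,-0.121,-0.2,2.574,-1.359,-0.439,-0.037,-0.007,-0.121,-0.2,2.715,-1.02,-0.502,-0.037,-0.007,-0.121,-0.2,2.813,-0.665,-0.553,-0.037,-0.007,-0.121,-0.2
   2.868,-0.3,-0.591,-0.037,-0.007,-0.121,-0.2,2.877,0.071,-0.615,-0.037,-0.007,-0.121,-0.2,2.842,0.441,-0.626,-0.037,-0.007,-0.121,-0.2,2.762,0.804,-0.622,-0.037,-0.007,-0.121,-0.2,2.639,1.155,-0.604,-0.037,-0.007,-0.121,-0.2
   2.475,1.487,-0.572,-0.037,-0.007,-0.121,-0.2,2.272,1.795,-0.527,-0.037,-0.007,-0.121,-0.2,2.034,2.075,-0.47,-0.037,-0.007,-0.121,-0.2,1.764,2.322,-0.401,-0.037,-0.007,-0.121,-0.2,1.467,2.531,-0.321,-0.037,-0.007,-0.121,-0.2
   1.148,2.7,-0.232,-0.037,-0.007,-0.121,-0.2,0.812,2.826,-0.135,-0.037,-0.007,-0.121,-0.2,0.464,2.906,-0.032,-0.037,-0.007,-0.121,-0.2,0.11,2.94,0.075,-0.037,-0.007,-0.121,-0.2,-0.245,2.927,0.186,-0.037,-0.007,-0.121,-0.2
   -0.595,2.867,0.297,-0.037,-0.007,-0.121,-0.2,-0.933,2.761,0.408,-0.037,-0.007,-0.121,-0.2
```

Request:
arm_command --series '[2.2,-2,-0.3,-0.037,-0.007,-0.12,-0.2,2.4,-1.7,-0.4,-0.037,-0.007,-0.12,-0.2,2.6,-1.4,-0.4,-0.037,-0.007,-0.12,-0.2,2.7,-1,-0.5,-0.037,-0.007,-0.12,-0.2,2.8,-0.7,-0.6,-0.037,-0.007,-0.12,-0.2]'

```text
time: 0.65
eef_pos: [0.2065, -0.4145, 0.2174]
tool_rot: [0.093, 0.911, 0.401, -0.007]
ft_force: [1.4, 0.2, -0.1]
finger_gap: 0.034
```

Request:
arm_command --series '[2.9,-0.3,-0.6,-0.037,-0.007,-0.12,-0.2,2.9,0.1,-0.6,-0.037,-0.007,-0.12,-0.2,2.8,0.4,-0.6,-0.037,-0.007,-0.12,-0.2,2.8,0.8,-0.6,-0.037,-0.007,-0.12,-0.2,2.6,1.2,-0.6,-0.037,-0.007,-0.12,-0.2]'

```text
time: 1.15
eef_pos: [0.2921, -0.2954, 0.2313]
tool_rot: [0.176, 0.74, 0.649, -0.013]
ft_force: [0.6, 0.2, 0.1]
finger_gap: 0.034
```

Request:
arm_command --series '[2.5,1.5,-0.6,-0.037,-0.007,-0.12,-0.2,2.3,1.8,-0.5,-0.037,-0.007,-0.12,-0.2,2,2.1,-0.5,-0.037,-0.007,-0.12,-0.2,1.8,2.3,-0.4,-0.037,-0.007,-0.12,-0.2,1.5,2.5,-0.3,-0.037,-0.007,-0.12,-0.2]'

```text
time: 1.65
eef_pos: [0.3779, -0.1762, 0.2456]
tool_rot: [0.242, 0.495, 0.834, -0.018]
ft_force: [0.1, -0.1, -0.2]
finger_gap: 0.034
```

```bash
sed -i 's/YAW=-.143/YAW=-.146/' plan.py; python3 - <<'E'
from plan import *
p,R,s=cur();print(s["time"],p,s["finger_gap"],s["qpos"].round(2))
A=tcp(rackp(-.11,-.112),.27,YAW,.6);B=tcp(rackp(-.001,-.112),.105,YAW,.6);RR=toolR(YAW,.6)
print(Ro.from_matrix(R.T@RR).as_rotvec())
show(rows(p,R,A,RR,10,-.2));print(B);show(rows(A,RR,B,RR,8,-.2))
E
```

```text
1.65 [ 0.37787092 -0.17621209  0.24561027] 0.03397873355008123 [-0.65 -0.33 -0.55  0.85  0.02  0.42]
[-0.2660976  -0.05041358 -0.85590582]
   0.882,1.826,-0.09,-0.027,-0.005,-0.086,-0.2,0.722,1.896,-0.045,-0.027,-0.005,-0.086,-0.2,0.557,1.952,0.003,-0.027,-0.005,-0.086,-0.2,0.389,1.991,0.053,-0.027,-0.005,-0.086,-0.2,0.217,2.015,0.105,-0.027,-0.005,-0.086,-0.2
   0.045,2.023,0.158,-0.027,-0.005,-0.086,-0.2,-0.127,2.014,0.212,-0.027,-0.005,-0.086,-0.2,-0.297,1.99,0.267,-0.027,-0.005,-0.086,-0.2,-0.464,1.95,0.321,-0.027,-0.005,-0.086,-0.2,-0.627,1.894,0.375,-0.027,-0.005,-0.086,-0.2
[ 0.60016315 -0.02469906  0.08956622]
   0.04,-0,2.472,0,0,0,-0.2,0.04,-0,2.472,0,0,0,-0.2,0.04,-0,2.472,0,0,0,-0.2,0.04,-0,2.472,0,0,0,-0.2,0.04,-0,2.472,0,0,0,-0.2
   0.04,-0,2.472,0,0,0,-0.2,0.04,-0,2.472,0,0,0,-0.2,0.04,-0,2.472,0,0,0,-0.2
```

Request:
arm_command --series '[0.9,1.8,-0.1,-0.027,-0.005,-0.086,-0.2,0.7,1.9,0,-0.027,-0.005,-0.086,-0.2,0.6,1.9,0,-0.027,-0.005,-0.086,-0.2,0.4,2,0,-0.027,-0.005,-0.086,-0.2,0.2,2,0.1,-0.027,-0.005,-0.086,-0.2]'

```text
time: 2.15
eef_pos: [0.4343, -0.0933, 0.25]
tool_rot: [0.275, 0.289, 0.917, -0.02]
ft_force: [0.1, 0.2, -0.7]
finger_gap: 0.0341
```

Request:
arm_command --series '[0,2,0.2,-0.027,-0.005,-0.086,-0.2,-0.1,2,0.2,-0.027,-0.005,-0.086,-0.2,-0.3,2,0.3,-0.027,-0.005,-0.086,-0.2,-0.5,1.9,0.3,-0.027,-0.005,-0.086,-0.2,-0.6,1.9,0.4,-0.027,-0.005,-0.086,-0.2]'

```text
time: 2.65
eef_pos: [0.4919, -0.0107, 0.2541]
tool_rot: [0.295, 0.068, 0.953, -0.02]
ft_force: [0.4, -1.1, 0.2]
finger_gap: 0.0341
```

Request:
arm_command --series '[0,0,2.5,0,0,0,-0.2,0,0,2.5,0,0,0,-0.2,0,0,2.5,0,0,0,-0.2,0,0,2.5,0,0,0,-0.2,0,0,2.5,0,0,0,-0.2]'

```text
time: 3.15
eef_pos: [0.5619, -0.0215, 0.1501]
tool_rot: [0.295, 0.07, 0.953, -0.02]
ft_force: [0.1, -0.1, -0.3]
finger_gap: 0.0342
```

```bash
python3 - <<'E'
from plan import *
from cell import viewer
p,R,s=cur();print(s["time"],p,s["finger_gap"],s["qpos"].round(2))
B=tcp(rackp(-.001,-.112),.105,YAW,.6);RR=toolR(YAW,.6)
show(rows(p,R,B,RR,4,-.2))
c=viewer.camera("wrist");cv2.imwrite("pics/w1.png",c["frame"])
E
```

```text
3.15 [ 0.56193622 -0.02148012  0.15014307] 0.03417662562949853 [-0.21 -0.04 -0.67  0.34  0.04 -0.05]
   0.065,0.055,1.791,0.001,-0,-0,-0.2,0.065,0.056,1.791,0.001,-0,-0,-0.2,0.065,0.057,1.79,0.001,-0,-0,-0.2,0.065,0.058,1.79,0.001,-0,-0,-0.2
```

View pics/w1.png

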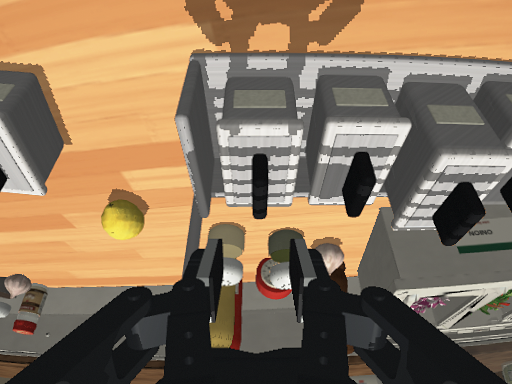

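Request:
arm_command --series '[0.1,0.1,1.8,0,0,0,-0.2,0.1,0,1.8,0,0,0,-0.2,0,0.1,1.8,0,0,0,-0.2,0.1,0,1.8,0,0,0,-0.2]'

```text
time: 3.6
eef_pos: [0.6, -0.0249, 0.0898]
tool_rot: [0.295, 0.07, 0.953, -0.02]
ft_force: [1.3, -0.5, -1.0]
finger_gap: 0.0343
```

Request:
arm_command --series '[0,0,0,0,0,0,-1,0,0,0,0,0,0,-1,0,0,0,0,0,0,-1,0,0,0,0,0,0,-1]'

```text
time: 4.0
eef_pos: [0.5995, -0.0248, 0.0907]
tool_rot: [0.295, 0.07, 0.953, -0.02]
ft_force: [-0.1, 0.9, -1.7]
finger_gap: 0.0027
```

```bash
python3 - <<'E'
from plan import *
from cell import viewer
p,R,s=cur();print(s["time"],p,s["finger_gap"],s["ft_force"])
c=viewer.camera("wrist");cv2.imwrite("pics/w2.png",cv2.resize(c["frame"][150:384,120:400],None,fx=2.5,fy=2.5))
E
```

```text
4.0 [ 0.59946462 -0.0248226   0.09072636] 0.0026610020183050215 [-0.12173237  0.91214761 -1.71218333]
```

View pics/w2.png

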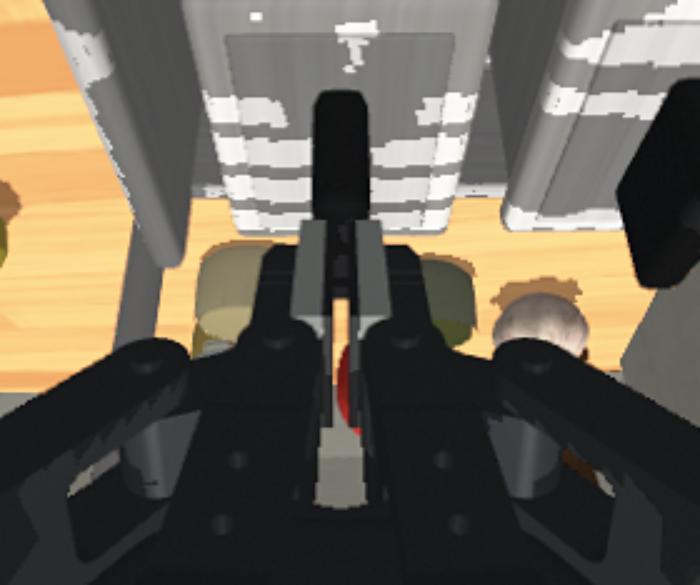

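Request:
arm_command --series '[0,0,0,0,0,0,-1,0,0,0,0,0,0,-1,0,-0.2,0,0,0,0,-1]'

```text
time: 4.35
eef_pos: [0.5998, -0.0265, 0.0908]
tool_rot: [0.296, 0.069, 0.953, -0.02]
ft_force: [-6.3, 4.9, 10.3]
finger_gap: 0.0025
```

```bash
python3 - <<'E'
from plan import *
from cell import viewer
p,R,s=cur();print(s["time"],p,s["finger_gap"],s["ft_force"])
c=viewer.camera("wrist")
# where do grasp point, TCP, fin (pan c, top/bottom, ends) project?
f=lambda x,z:np.r_[rackp(x,-.112),z]
for n,P in dict(tcp=p,grasp=p-OFF*R[:,2],padL=p-OFF*R[:,2]+.006*R[:,1],padR=p-OFF*R[:,2]-.006*R[:,1],fin_near_top=f(-.026,.11),fin_far_top=f(.024,.11),near_bot=f(-.026,.08)).items():
    u=proj(c,P)[0];print(n,u.round(1),((u-[120,150])*2.5).round())
E
```

```text
4.35 [ 0.5997731  -0.02647275  0.0908081 ] 0.0025231205344807403 [-6.31741813  4.94563021 10.28960647]
tcp [255.5 229.8] [339. 199.]
grasp [255.5 244.5] [339. 236.]
padL [266.5 244.5] [366. 236.]
padR [244.5 244.5] [311. 236.]
fin_near_top [259.5 227.1] [349. 193.]
fin_far_top [258.6 269.5] [347. 299.]
near_bot [258.9 178.3] [347.  71.]
```

Request:
arm_command --series '[0,-0.2,0,0,0,0,-1,0,-0.2,0,0,0,0,-1,0,-0.2,0,0,0,0,-1,0,-0.2,0,0,0,0,-1]'

```text
time: 4.8
eef_pos: [0.5997, -0.034, 0.0926]
tool_rot: [0.297, 0.069, 0.952, -0.019]
ft_force: [-11.8, 7.0, 22.4]
finger_gap: 0.0027
```

```bash
python3 - <<'E'
from plan import *
from cell import viewer
p,R,s=cur();print(s["time"],p,s["finger_gap"],s["ft_force"])
c=viewer.camera("wrist")
cv2.imwrite("pics/w3.png",cv2.resize(c["frame"][100:384,70:410],None,fx=2,fy=2))
E
```

```text
4.8 [ 0.59972352 -0.03401022  0.09263697] 0.002707581723106893 [-11.76866349   6.98305507  22.36139975]
```

View pics/w3.png

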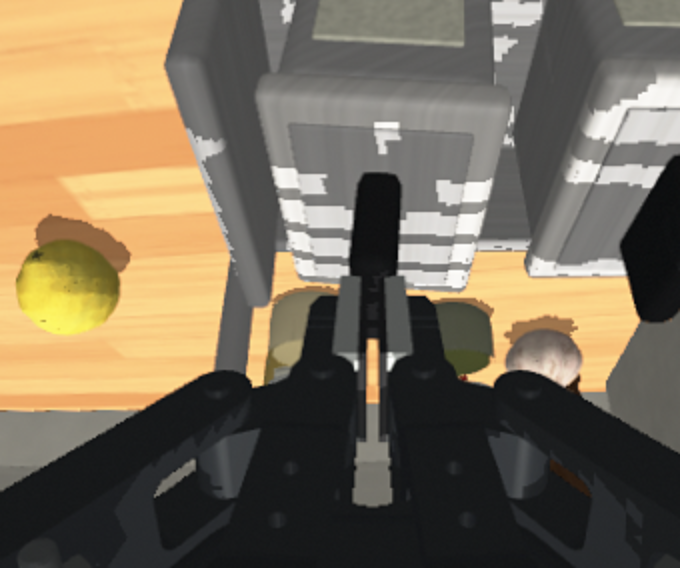

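Request:
arm_command --series '[-0.17,0,-0.25,0,0,0,-1,-0.17,0,-0.25,0,0,0,-1,-0.17,0,-0.25,0,0,0,-1,-0.17,0,-0.25,0,0,0,-1,0,0,0,0,0,0,-1]'

```text
time: 5.35
eef_pos: [0.5987, -0.035, 0.1027]
tool_rot: [0.295, 0.07, 0.953, -0.02]
ft_force: [-0.6, 0.8, -0.3]
finger_gap: -0.0002
```

```bash
python3 - <<'E'
from plan import *
from cell import viewer
p,R,s=cur();print(s["time"],p,s["finger_gap"],s["ft_force"],s["ft_torque"])
print("R vs ideal",Ro.from_matrix(toolR(YAW,.6).T@R).as_rotvec())
c=viewer.camera("wrist");c2=viewer.camera("scene")
cv2.imwrite("pics/w4.png",np.hstack([cv2.resize(c["frame"][90:290,100:380],(560,400)),cv2.resize(c2["frame"][195:285,160:280],(533,400))[:,140:380]]))
E
```

```text
5.35 [ 0.59873021 -0.03503307  0.10271978] -0.00015133154501144862 [-0.58247248  0.80997906 -0.31507694] [0.05411325 0.47980072 0.04515936]
R vs ideal [-0.00217294 -0.00116919  0.00095219]
```

View pics/w4.png

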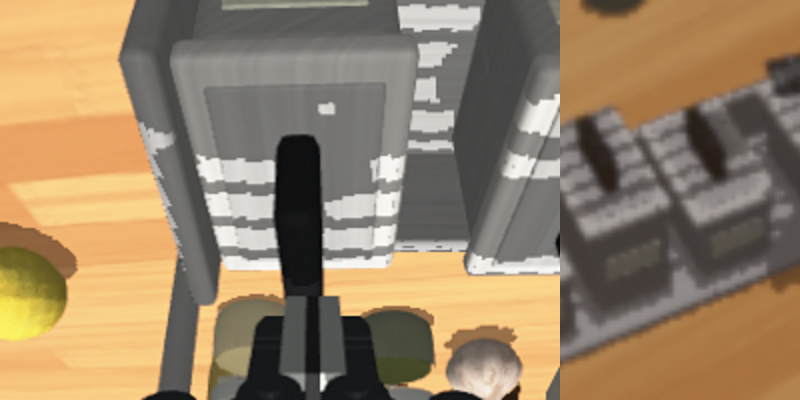

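```bash
python3 - <<'E'
from plan import *
from cell import viewer
import pickle
p,R,s=cur()
c=viewer.camera("wrist");pickle.dump(c,open("cw.pkl","wb"))
o=-np.array(c["R"]).T@np.array(c["t"]);print("cam in tool",(R.T@(o-p)).round(3),"fwd",(R.T@np.array(c["R"])[2]).round(3))
for x in(-.011,0,.011):
  for z in (-.04,-.0187,0): print(x,z,proj(c,p+R@[x,.0,z])[0].round(1),(proj(c,p+R@[x,.006,z])[0]-proj(c,p+R@[x,-.006,z])[0])[0].round(1))
# fin fit in wrist picture: unknown pan pose ; dark blob
g=c["frame"].max(2);u=255
print(g[150:300:4,255].tolist());print(g[150:300:4,248].tolist())
for dy in(-.128,):
  for x in(-.026,.024):
    for z in(.08,.11):print("fin",x,z,proj(c,np.r_[rackp(x,dy),z])[0].round(1))
E
```

```text
cam in tool [ 0.081  0.    -0.171] fwd [-0.315  0.     0.949]
-0.011 -0.04 [255.5 284.7] 24.3
-0.011 -0.0187 [255.6 262.1] 21.5
-0.011 0 [255.6 246.1] 19.6
0 -0.04 [255.5 265.5] 24.9
0 -0.0187 [255.5 244.5] 22.0
0 0 [255.6 229.8] 19.9
0.011 -0.04 [255.5 245.1] 25.6
0.011 -0.0187 [255.5 226.1] 22.5
0.011 0 [255.5 212.9] 20.3
[115, 115, 98, 15, 18, 18, 16, 16, 17, 19, 17, 17, 20, 21, 20, 21, 22, 21, 20, 21, 22, 37, 18, 20, 20, 21, 21, 21, 22, 19, 22, 21, 69, 69, 69, 69, 69, 40]
[121, 120, 61, 17, 16, 17, 18, 16, 19, 18, 17, 17, 22, 24, 21, 20, 19, 21, 22, 21, 22, 37, 83, 84, 85, 84, 84, 84, 83, 84, 84, 83, 157, 19, 25, 25, 25, 26]
fin -0.026 0.08 [245.2 162.7]
fin -0.026 0.11 [244.2 207.5]
fin 0.024 0.08 [247.2 212.5]
fin 0.024 0.11 [246.6 252.6]
```

```bash
sed -i 's/^OFF=.*/OFF=.036/' plan.py; python3 - <<'E'
from plan import *
p,R,s=cur()
B=tcp(rackp(-.001,-.126),.103,YAW,.6);print(p,B);show(rows(p,R,B,R,6,-.2))
E
```

```text
[ 0.59827843 -0.0348914   0.10196268] [ 0.60779079 -0.03997122  0.07328792]
   0.13,-0.062,0.49,0,0,0,-0.2,0.13,-0.062,0.49,0,0,0,-0.2,0.13,-0.062,0.49,0,0,0,-0.2,0.13,-0.062,0.49,0,0,0,-0.2,0.13,-0.062,0.49,0,0,0,-0.2
   0.13,-0.062,0.49,0,0,0,-0.2
```

Request:
arm_command --series '[-0.2,0,-0.2,0,0,0,-0.2,0,0,0,0,0,0,-0.2,0,0,0,0,0,0,-0.2]'

```text
time: 5.8
eef_pos: [0.5989, -0.035, 0.1049]
tool_rot: [0.295, 0.07, 0.953, -0.02]
ft_force: [1.0, 0.4, 0.0]
finger_gap: 0.0343
```

Request:
arm_command --series '[0.2,-0.1,0.5,0,0,0,-0.2,0.2,-0.1,0.5,0,0,0,-0.2,0.1,-0.1,0.5,0,0,0,-0.2]'

```text
time: 6.1
eef_pos: [0.6025, -0.0385, 0.0888]
tool_rot: [0.295, 0.07, 0.953, -0.02]
ft_force: [-0.2, 1.2, -0.1]
finger_gap: 0.0339
```

Request:
arm_command --series '[0.1,-0.1,0.4,0,0,0,-0.2,0.1,0,0.3,0,0,0,-0.2]'

```text
time: 6.3
eef_pos: [0.6049, -0.04, 0.0821]
tool_rot: [0.295, 0.07, 0.953, -0.02]
ft_force: [-0.1, -0.7, -0.8]
finger_gap: 0.034
```

Request:
arm_command --series '[0.1,0,0.3,0,0,0,-0.2]'

```text
time: 6.4
eef_pos: [0.6057, -0.0399, 0.0793]
tool_rot: [0.295, 0.07, 0.953, -0.02]
ft_force: [-0.4, -0.6, -0.6]
finger_gap: 0.0343
```

Request:
arm_command --series '[0.1,0,0.3,0,0,0,-0.2,0.1,0,0.3,0,0,0,-0.2]'

```text
time: 6.6
eef_pos: [0.6075, -0.0401, 0.0734]
tool_rot: [0.295, 0.07, 0.953, -0.02]
ft_force: [0.2, -0.5, -0.5]
finger_gap: 0.0341
```

Request:
arm_command --series '[0,0,0,0,0,0,-1,0,0,0,0,0,0,-1,0,0,0,0,0,0,-1,0,0,0,0,0,0,-1]'

```text
time: 7.0
eef_pos: [0.6073, -0.0401, 0.0736]
tool_rot: [0.295, 0.07, 0.953, -0.02]
ft_force: [-0.0, 0.6, -1.9]
finger_gap: 0.0103
```

Request:
arm_command --series '[-0.17,0,-0.25,0,0,0,-1,-0.1,0,-0.15,0,0,0,-1,0,0,0,0,0,0,-1]'

```text
time: 7.3
eef_pos: [0.6075, -0.0401, 0.0788]
tool_rot: [0.295, 0.07, 0.953, -0.02]
ft_force: [-0.4, -0.1, -2.6]
finger_gap: 0.0105
```

Request:
arm_command --series '[0,-0.1,0,0,0,0,-1,0,-0.1,0,0,0,0,-1]'

```text
time: 7.5
eef_pos: [0.6071, -0.042, 0.0784]
tool_rot: [0.295, 0.07, 0.953, -0.02]
ft_force: [0.6, 3.4, -1.8]
finger_gap: 0.0108
```

```bash
python3 - <<'E'
from plan import *
from cell import viewer
p,R,s=cur();print(s["time"],p,s["finger_gap"],s["ft_force"],"rack xy grasp",np.linalg.solve(np.c_[rackp(1,0)-C,rackp(0,1)-C],(p-OFF*R[:,2])[:2]-C).round(4))
c=viewer.camera("wrist");c2=viewer.camera("scene")
cv2.imwrite("pics/w5.png",np.hstack([cv2.resize(c["frame"][90:290,100:380],(560,400)),cv2.resize(c2["frame"][195:285,160:280],(533,400))[:,140:380]]))
E
```

```text
7.5 [ 0.60710727 -0.0419758   0.07844195] 0.010813752986529606 [ 0.58821352  3.38471328 -1.79293418] rack xy grasp [-0.0014 -0.1282]
```

View pics/w5.png

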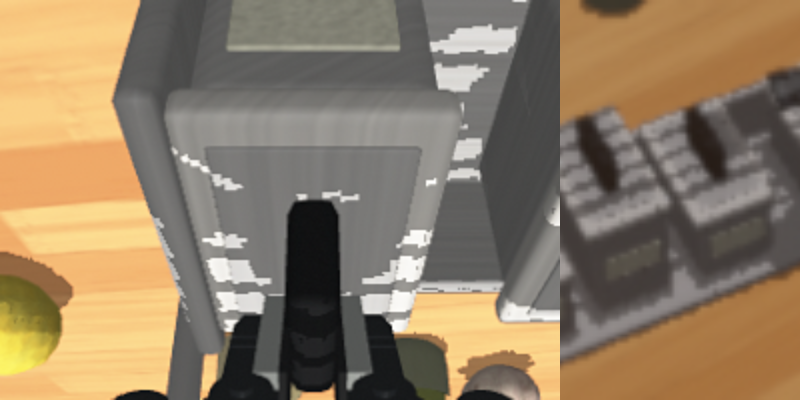

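Request:
arm_command --series '[0.14,0,0.2,0,0,0,-1,0.14,0,0.2,0,0,0,-1,0,0,0,0,0,0,-1]'

```text
time: 7.9
eef_pos: [0.6073, -0.0419, 0.0736]
tool_rot: [0.295, 0.07, 0.953, -0.02]
ft_force: [2.9, 2.3, -1.3]
finger_gap: 0.0105
```

Request:
arm_command --series '[0,0,0,0,0,0,-0.4,0,0,0,0,0,0,-0.4,0,0,0,0,0,0,-0.4]'

```text
time: 8.2
eef_pos: [0.6071, -0.0424, 0.0737]
tool_rot: [0.295, 0.07, 0.953, -0.021]
ft_force: [-0.3, 0.3, 0.0]
finger_gap: 0.0255
```

```bash
cat >> plan.py <<'E'
def rk(p): return np.linalg.solve(np.c_[rackp(1,0)-C,rackp(0,1)-C],p[:2]-C).round(4)
E
python3 - <<'E'
from plan import *
p,R,s=cur();RR=toolR(YAW,.6);print(p,s["finger_gap"],s["ft_force"],rk(p-OFF*R[:,2]))
A=p-R[:,2]*.055;D=tcp(rackp(-.002,-.036),.103,YAW,.6);B=D-RR[:,2]*.055
show(rows(p,R,A,R,2,-.4));show(rows(A,R,B,RR,3,-.2));show(rows(B,RR,D,RR,3,-.2));print(D)
E
```

```text
[ 0.60708633 -0.04238208  0.07366742] 0.02546309477173702 [-0.30550599  0.29700574  0.04190195] [-0.0014 -0.1286]
   -0,0,-2.75,0,0,0,-0.4,-0,0,-2.75,0,0,0,-0.4
   0.028,3.086,0.004,0.001,0,-0,-0.2,0.026,3.086,0.002,0.001,0,-0,-0.2,0.025,3.086,0,0.001,0,-0,-0.2
   -0,0,1.833,0,0,0,-0.2,-0,0,1.833,0,0,0,-0.2,-0,0,1.833,0,0,0,-0.2
[0.6198948  0.04921674 0.07328792]
```

Request:
arm_command --series '[0,0,-2.7,0,0,0,-0.4,0,0,-2.8,0,0,0,-0.4,0,3.1,0,0,0,0,-0.2,0,3.1,0,0,0,0,-0.2,0,3.1,0,0,0,0,-0.2]'

```text
time: 8.7
eef_pos: [0.59, 0.0548, 0.1199]
tool_rot: [0.296, 0.07, 0.952, -0.021]
ft_force: [0.5, 0.1, -0.3]
finger_gap: 0.0341
```

Request:
arm_command --series '[0,0,1.8,0,0,0,-0.2,0,0,1.8,0,0,0,-0.2,0.1,0,1.9,0,0,0,-0.2,0,0,0,0,0,0,-0.2]'

```text
time: 9.1
eef_pos: [0.6194, 0.0499, 0.0711]
tool_rot: [0.293, 0.07, 0.953, -0.02]
ft_force: [-0.3, -0.0, 0.1]
finger_gap: 0.0338
```

Request:
arm_command --series '[0,0,0,0,0,0,-1,0,0,0,0,0,0,-1,0,0,0,0,0,0,-1,0,0,0,0,0,0,-1]'

```text
time: 9.5
eef_pos: [0.6195, 0.05, 0.0738]
tool_rot: [0.295, 0.07, 0.953, -0.02]
ft_force: [-1.4, 0.3, 1.3]
finger_gap: 0.0105
```

Request:
arm_command --series '[-0.14,0,-0.2,0,0,0,-1,-0.14,0,-0.2,0,0,0,-1,0,0,0,0,0,0,-1]'

```text
time: 9.8
eef_pos: [0.62, 0.05, 0.0787]
tool_rot: [0.295, 0.07, 0.953, -0.02]
ft_force: [0.2, 0.2, -2.6]
finger_gap: 0.0107
```

Held (2.6 N). Slide right, slowing toward contact.

Request:
arm_command --series '[0,-0.8,0,0,0,0,-1,0,-0.8,0,0,0,0,-1,0,-0.8,0,0,0,0,-1,0,-0.3,0,0,0,0,-1,0,0,0,0,0,0,-1]'

```text
time: 10.3
eef_pos: [0.6157, 0.0224, 0.078]
tool_rot: [0.295, 0.07, 0.953, -0.02]
ft_force: [0.4, -1.1, -1.2]
finger_gap: 0.0104
```

Request:
arm_command --series '[0,-0.1,0,0,0,0,-1,0,-0.1,0,0,0,0,-1,0,0,0,0,0,0,-1]'

```text
time: 10.6
eef_pos: [0.6156, 0.0214, 0.078]
tool_rot: [0.295, 0.07, 0.953, -0.02]
ft_force: [0.5, -0.1, -1.7]
finger_gap: 0.0103
```

```bash
python3 - <<'E'
from plan import *
p,R,s=cur();print(p,s["finger_gap"],s["ft_force"],rk(p-OFF*R[:,2]))
E
```

```text
[0.61555067 0.02141875 0.07802057] 0.010326197419633074 [ 0.53213027 -0.11218201 -1.66849227] [-0.0023 -0.0642]
```

Request:
arm_command --series '[0,-0.1,0,0,0,0,-1,0,-0.1,0,0,0,0,-1,0,0,0,0,0,0,-1]'

```text
time: 10.9
eef_pos: [0.6153, 0.0196, 0.0781]
tool_rot: [0.295, 0.07, 0.953, -0.02]
ft_force: [-0.3, 1.4, -1.9]
finger_gap: 0.0103
```

Request:
arm_command --series '[0.14,0,0.2,0,0,0,-1,0.12,0,0.18,0,0,0,-1,0,0,0,0,0,0,-1]'

```text
time: 11.2
eef_pos: [0.6159, 0.0196, 0.074]
tool_rot: [0.296, 0.07, 0.953, -0.02]
ft_force: [1.8, 2.3, 1.9]
finger_gap: 0.0107
```

```bash
python3 - <<'E'
from plan import *
p,R,s=cur();RR=toolR(YAW,.6);print(p,s["finger_gap"],s["ft_force"],rk(p-OFF*R[:,2]))
A=p-R[:,2]*.08;D=tcp(rackp(-.002,.113),.103,YAW,.6);B=D-RR[:,2]*.08
show(rows(p,R,A,R,2,-.4));show(rows(A,R,B,RR,5,-.2));show(rows(B,RR,D,RR,4,-.2));print(D)
E
```

```text
[0.61592987 0.01964916 0.073965  ] 0.010664672326500793 [1.75443823 2.25749429 1.86505012] [-0.0017 -0.0659]
   0,-0,-4,0,0,0,-0.4,0,-0,-4,0,0,0,-0.4
   0.013,3.582,0.018,0.001,0,-0,-0.2,0.013,3.582,0.016,0.001,0,-0,-0.2,0.012,3.582,0.014,0.001,0,-0,-0.2,0.012,3.582,0.011,0.001,0,-0,-0.2,0.011,3.582,0.009,0.001,0,-0,-0.2
   -0,0,2,0,0,0,-0.2,-0,0,2,0,0,0,-0.2,-0,0,2,0,0,0,-0.2,-0,0,2,0,0,0,-0.2
[0.6415716  0.19663152 0.07328792]
```

Request:
arm_command --series '[0,0,0,0,0,0,-0.4,0,0,0,0,0,0,-0.4,0,0,0,0,0,0,-0.4]'

```text
time: 11.5
eef_pos: [0.6151, 0.0191, 0.0733]
tool_rot: [0.295, 0.07, 0.953, -0.02]
ft_force: [-0.4, 0.3, 0.4]
finger_gap: 0.0258
```

Request:
arm_command --series '[0,0,-4,0,0,0,-0.4,0,0,-4,0,0,0,-0.4,0,3.6,0,0,0,0,-0.2,0,3.6,0,0,0,0,-0.2,0,3.6,0,0,0,0,-0.2]'

```text
time: 12.0
eef_pos: [0.5863, 0.1333, 0.1407]
tool_rot: [0.296, 0.07, 0.952, -0.02]
ft_force: [0.1, 0.7, -0.3]
finger_gap: 0.0343
```

Request:
arm_command --series '[0,3.6,0,0,0,0,-0.2,0,3.5,0,0,0,0,-0.2,0,0,0,0,0,0,-0.2]'

```text
time: 12.3
eef_pos: [0.597, 0.2064, 0.1399]
tool_rot: [0.295, 0.068, 0.953, -0.019]
ft_force: [-0.1, 0.0, -0.5]
finger_gap: 0.0345
```

```bash
python3 - <<'E'
from plan import *
p,R,s=cur();RR=toolR(YAW,.6);print(p,s["finger_gap"],s["ft_force"],rk(p-OFF*R[:,2]))
D=tcp(rackp(-.002,.113),.103,YAW,.6)
show(rows(p,R,D,RR,5,-.2));print(D)
E
```

```text
[0.59702947 0.20639749 0.13991438] 0.03450407373116641 [-0.10478122  0.00285207 -0.48345867] [-0.0475  0.116 ]
   0.003,-0.072,1.613,0.001,0,0,-0.2,0.002,-0.07,1.613,0.001,0,0,-0.2,0.002,-0.068,1.613,0.001,0,0,-0.2,0.002,-0.067,1.613,0.001,0,0,-0.2,0.002,-0.065,1.613,0.001,0,0,-0.2
[0.6415716  0.19663152 0.07328792]
```

Request:
arm_command --series '[0,-0.1,1.6,0,0,0,-0.2,0,-0.1,1.6,0,0,0,-0.2,0,-0.1,1.6,0,0,0,-0.2,0,0,1.6,0,0,0,-0.2,0,0,1.6,0,0,0,-0.2]'

```text
time: 12.8
eef_pos: [0.6409, 0.1926, 0.0732]
tool_rot: [0.295, 0.07, 0.953, -0.021]
ft_force: [-0.0, 0.3, -0.4]
finger_gap: 0.0344
```

Request:
arm_command --series '[0,0,0,0,0,0,-1,0,0,0,0,0,0,-1,0,0,0,0,0,0,-1,0,0,0,0,0,0,-1]'

```text
time: 13.2
eef_pos: [0.6403, 0.1935, 0.0743]
tool_rot: [0.295, 0.07, 0.953, -0.02]
ft_force: [0.1, 0.3, -1.8]
finger_gap: 0.0106
```

Request:
arm_command --series '[-0.14,0,-0.2,0,0,0,-1,-0.14,0,-0.2,0,0,0,-1,0,0,0,0,0,0,-1]'

```text
time: 13.5
eef_pos: [0.641, 0.1937, 0.0796]
tool_rot: [0.295, 0.07, 0.953, -0.02]
ft_force: [0.0, -0.3, -3.3]
finger_gap: 0.0105
```

Request:
arm_command --series '[0,0.4,0,0,0,0,-1,0,0.4,0,0,0,0,-1,0,0.2,0,0,0,0,-1,0,0,0,0,0,0,-1]'

```text
time: 13.9
eef_pos: [0.6422, 0.2039, 0.0786]
tool_rot: [0.295, 0.069, 0.953, -0.02]
ft_force: [0.3, 0.0, -2.7]
finger_gap: 0.0106
```

```bash
python3 - <<'E'
from plan import *
p,R,s=cur();print(p,s["finger_gap"],s["ft_force"],rk(p-OFF*R[:,2]))
E
```

```text
[0.6422445  0.20385158 0.07860941] 0.010601588598673582 [ 0.26346496  0.009677   -2.72554442] [-0.0024  0.1201]
```

Request:
arm_command --series '[0,0.4,0,0,0,0,-1,0,0.2,0,0,0,0,-1,0,0.1,0,0,0,0,-1,0,0,0,0,0,0,-1]'

```text
time: 14.3
eef_pos: [0.6433, 0.2105, 0.0788]
tool_rot: [0.295, 0.07, 0.953, -0.02]
ft_force: [-0.2, -0.4, -2.4]
finger_gap: 0.0105
```

Request:
arm_command --series '[0,0.1,0,0,0,0,-1,0,0,0,0,0,0,-1]'

```text
time: 14.5
eef_pos: [0.6433, 0.2113, 0.0788]
tool_rot: [0.295, 0.07, 0.953, -0.02]
ft_force: [-0.5, -0.8, -2.5]
finger_gap: 0.0108
```

```bash
python3 - <<'E'
from plan import *
p,R,s=cur();print(p,s["finger_gap"],s["ft_force"],rk(p-OFF*R[:,2]))
E
```

```text
[0.643349   0.21125134 0.07876618] 0.010784720607662958 [-0.46893927 -0.83662395 -2.4756184 ] [-0.0024  0.1276]
```

Request:
arm_command --series '[0,0.1,0,0,0,0,-1,0,0,0,0,0,0,-1]'

```text
time: 14.7
eef_pos: [0.6435, 0.2119, 0.0789]
tool_rot: [0.295, 0.07, 0.953, -0.021]
ft_force: [-0.7, -2.4, -0.8]
finger_gap: 0.0103
```

Request:
arm_command --series '[0.14,0.1,0.2,0,0,0,-1,0.13,0,0.19,0,0,0,-1,0,0,0,0,0,0,-1]'

```text
time: 15.0
eef_pos: [0.6437, 0.213, 0.0737]
tool_rot: [0.295, 0.07, 0.953, -0.021]
ft_force: [0.7, -3.5, -3.5]
finger_gap: 0.0107
```

```bash
python3 - <<'E'
from plan import *
p,R,s=cur();RR=toolR(YAW,.6);print(p,s["finger_gap"],s["ft_force"],rk(p-OFF*R[:,2]))
A=p-R[:,2]*.08;D=tcp(rackp(.002,.04),.128,YAW,.6);B=D-RR[:,2]*.06
show(rows(p,R,A,R,2,-.4));show(rows(A,R,B,RR,3,-.2));show(rows(B,RR,D,RR,4,-.2));print(D)
E
```

```text
[0.6436747  0.21295242 0.07370362] 0.010686427071310834 [ 0.70504019 -3.45082006 -3.47347003] [-0.0023  0.1294]
   -0,0,-4,0,0,0,-0.4,-0,0,-4,0,0,0,-0.4
   -0.584,-2.977,0.066,0.001,0,-0,-0.2,-0.583,-2.977,0.068,0.001,0,-0,-0.2,-0.582,-2.977,0.069,0.001,0,-0,-0.2
   0,-0,1.5,0,0,0,-0.2,0,-0,1.5,0,0,0,-0.2,0,-0,1.5,0,0,0,-0.2,0,-0,1.5,0,0,0,-0.2
[0.63490886 0.12382624 0.09828792]
```

Request:
arm_command --series '[0,0,0,0,0,0,-0.4,0,0,0,0,0,0,-0.4,0,0,0,0,0,0,-0.4]'

```text
time: 15.3
eef_pos: [0.6439, 0.2139, 0.0744]
tool_rot: [0.295, 0.07, 0.953, -0.02]
ft_force: [0.0, -0.1, 0.3]
finger_gap: 0.0255
```

Request:
arm_command --series '[0,0,-4,0,0,0,-0.4,0,0,-4,0,0,0,-0.4,-0.6,-3,0.1,0,0,0,-0.2,-0.6,-3,0.1,0,0,0,-0.2,-0.6,-3,0,0,0,0,-0.2]'

```text
time: 15.8
eef_pos: [0.6017, 0.1282, 0.1493]
tool_rot: [0.296, 0.069, 0.953, -0.02]
ft_force: [-0.0, 0.1, -0.2]
finger_gap: 0.0341
```

```bash
python3 - <<'E'
from plan import *
p,R,s=cur();RR=toolR(YAW,.6);print(p,s["finger_gap"],s["ft_force"],rk(p-OFF*R[:,2]))
D=tcp(rackp(.002,.04),.128,YAW,.6)
show(rows(p,R,D,RR,5,-.2));print(D)
E
```

```text
[0.60165353 0.12817729 0.14926885] 0.03408210744230183 [-0.00169178  0.10982226 -0.18439219] [-0.0316  0.0393]
   0.024,0.006,1.22,0.001,0,0,-0.2,0.024,0.007,1.22,0.001,0,0,-0.2,0.023,0.008,1.22,0.001,0,0,-0.2,0.023,0.009,1.22,0.001,0,0,-0.2,0.023,0.01,1.22,0.001,0,0,-0.2
[0.63490886 0.12382624 0.09828792]
```

Request:
arm_command --series '[0,0,1.2,0,0,0,-0.2,0,0,1.2,0,0,0,-0.2,0,0,1.2,0,0,0,-0.2,0,0,1.3,0,0,0,-0.2,0.1,0,1.2,0,0,0,-0.2]'

```text
time: 16.3
eef_pos: [0.6355, 0.1242, 0.0958]
tool_rot: [0.294, 0.069, 0.953, -0.02]
ft_force: [0.4, -0.3, -0.1]
finger_gap: 0.0342
```

Request:
arm_command --series '[0,0,0,0,0,0,-1,0,0,0,0,0,0,-1,0,0,0,0,0,0,-1,0,0,0,0,0,0,-1]'

```text
time: 16.7
eef_pos: [0.6346, 0.1237, 0.0975]
tool_rot: [0.295, 0.07, 0.953, -0.02]
ft_force: [-0.1, 0.5, -2.8]
finger_gap: 0.0109
```

Request:
arm_command --series '[-0.14,0,-0.2,0,0,0,-1,-0.14,0,-0.2,0,0,0,-1,0,0,0,0,0,0,-1]'

```text
time: 17.0
eef_pos: [0.6353, 0.1236, 0.1032]
tool_rot: [0.295, 0.07, 0.953, -0.02]
ft_force: [-0.3, -0.2, -2.9]
finger_gap: 0.0105
```

Request:
arm_command --series '[0,0.6,0,0,0,0,-1,0,0.6,0,0,0,0,-1,0,0.6,0,0,0,0,-1,0,0.5,0,0,0,0,-1,0,0,0,0,0,0,-1]'

```text
time: 17.5
eef_pos: [0.6385, 0.1472, 0.1023]
tool_rot: [0.295, 0.069, 0.953, -0.02]
ft_force: [-0.3, 0.4, -3.6]
finger_gap: 0.0106
```

```bash
python3 - <<'E'
from plan import *
p,R,s=cur();print(p,s["finger_gap"],s["ft_force"],rk(p-OFF*R[:,2]))
E
```

```text
[0.63849506 0.14722571 0.10229812] 0.010632515332029194 [-0.34278047  0.40771356 -3.6244602 ] [0.0021 0.0636]
```

Request:
arm_command --series '[0.25,0.1,-0.17,0,0,0,-1,0,0.1,0,0,0,0,-1,0,0.1,0,0,0,0,-1,0,0,0,0,0,0,-1]'

```text
time: 17.9
eef_pos: [0.6359, 0.1497, 0.1025]
tool_rot: [0.295, 0.07, 0.953, -0.02]
ft_force: [-0.3, -0.6, -3.2]
finger_gap: 0.0102
```

```bash
python3 - <<'E'
from plan import *
p,R,s=cur();print(p,s["finger_gap"],s["ft_force"],rk(p-OFF*R[:,2]))
E
```

```text
[0.6358808  0.14969594 0.10248826] 0.01016399417488905 [-0.31588588 -0.55344378 -3.23618597] [-0.0008  0.0656]
```

Request:
arm_command --series '[0,0.1,0,0,0,0,-1,0,0.1,0,0,0,0,-1,0,0,0,0,0,0,-1]'

```text
time: 18.2
eef_pos: [0.6362, 0.1516, 0.1024]
tool_rot: [0.295, 0.07, 0.953, -0.02]
ft_force: [0.5, 0.4, -3.2]
finger_gap: 0.0106
```

Request:
arm_command --series '[0.14,0,0.2,0,0,0,-1,0.13,0,0.19,0,0,0,-1,0,0,0,0,0,0,-1]'

```text
time: 18.5
eef_pos: [0.6358, 0.1516, 0.097]
tool_rot: [0.294, 0.07, 0.953, -0.02]
ft_force: [0.4, -0.2, -3.6]
finger_gap: 0.0106
```

```bash
python3 - <<'E'
from plan import *
p,R,s=cur();print(p,s["finger_gap"],s["ft_force"],rk(p-OFF*R[:,2]))
LY=-.3085;RR=toolR(LY,.6)
U=p-R[:,2]*.13
D=tcp(np.array([.5482,-.2526]),.093,LY,.6);B=D-RR[:,2]*.11
print(D,B,U,B-U,Ro.from_matrix(R.T@RR).as_rotvec());show(rows(U,R,B,RR,12,.1));
E
```

```text
[0.6357818  0.15164329 0.09701309] 0.010551354746242083 [ 0.37880194 -0.15510031 -3.55542908] [-0.0012  0.0676]
[ 0.56756749 -0.25877192  0.06328792] [ 0.50838905 -0.23991327  0.15407484] [0.56318965 0.16201378 0.20435755] [-0.0548006  -0.40192705 -0.05028272] [ 0.09401601 -0.00088563  0.13340089]
   0.205,-3.381,0.358,0.008,-0,0.011,0.1,0.167,-3.38,0.385,0.008,-0,0.011,0.1,0.129,-3.379,0.411,0.008,-0,0.011,0.1,0.092,-3.377,0.438,0.008,-0,0.011,0.1,0.054,-3.374,0.464,0.008,-0,0.011,0.1
   0.017,-3.371,0.49,0.008,-0,0.011,0.1,-0.02,-3.367,0.517,0.008,-0,0.011,0.1,-0.058,-3.362,0.543,0.008,-0,0.011,0.1,-0.095,-3.357,0.57,0.008,-0,0.011,0.1,-0.132,-3.351,0.596,0.008,-0,0.011,0.1
   -0.17,-3.345,0.622,0.008,-0,0.011,0.1,-0.207,-3.338,0.648,0.008,-0,0.011,0.1
```

Request:
arm_command --series '[0.05,0,0.08,0,0,0,-1,0,0,0,0,0,0,-0.4,0,0,0,0,0,0,-0.4,0,0,0,0,0,0,-0.4]'

```text
time: 18.9
eef_pos: [0.6366, 0.1518, 0.0973]
tool_rot: [0.295, 0.07, 0.953, -0.02]
ft_force: [0.5, -0.1, -0.1]
finger_gap: 0.0257
```

Request:
arm_command --series '[0,0,-4,0,0,0,-0.4,0,0,-4.5,0,0,0,-0.4,0,0,-4.5,0,0,0,0,0.2,-3.4,0.4,0.008,0,0.011,0.1,0.2,-3.4,0.4,0.008,0,0.011,0.1]'

```text
time: 19.4
eef_pos: [0.5545, 0.0953, 0.1975]
tool_rot: [0.297, 0.081, 0.951, -0.024]
ft_force: [0.5, 0.8, -0.3]
finger_gap: 0.0467
```

Request:
arm_command --series '[0.1,-3.4,0.4,0.008,0,0.011,0.1,0.1,-3.4,0.4,0.008,0,0.011,0.1,0,-3.4,0.5,0.008,0,0.011,0.1,0,-3.4,0.5,0.008,0,0.011,0.1,0,-3.4,0.5,0.008,0,0.011,0.1]'

```text
time: 19.9
eef_pos: [0.5316, -0.0755, 0.1753]
tool_rot: [0.294, 0.115, 0.948, -0.036]
ft_force: [0.4, 0.3, -0.1]
finger_gap: 0.0469
```

Request:
arm_command --series '[-0.1,-3.4,0.5,0.008,0,0.011,0.1,-0.1,-3.3,0.6,0.008,0,0.011,0.1,-0.1,-3.3,0.6,0.008,0,0.011,0.1,-0.2,-3.3,0.6,0.008,0,0.011,0.1,-0.2,-3.3,0.6,0.008,0,0.011,0.1]'

```text
time: 20.4
eef_pos: [0.5089, -0.2418, 0.1554]
tool_rot: [0.292, 0.147, 0.944, -0.047]
ft_force: [0.5, -0.3, 0.8]
finger_gap: 0.0472
```

Request:
arm_command --series '[0,0,0,0,0,0,0.1]'

```text
time: 20.5
eef_pos: [0.5089, -0.2439, 0.155]
tool_rot: [0.292, 0.148, 0.944, -0.048]
ft_force: [0.0, 0.2, -0.7]
finger_gap: 0.0468
```

```bash
python3 - <<'E'
from plan import *
from fit import *
from cell import viewer
import pickle
T=viewer.camera("top");S=viewer.camera("scene");pickle.dump((T,S),open("c1.pkl","wb"))
zt=[.11,.135,.11,.11]
for i,y in enumerate([.129,.0675,-.066,-.1285]):
    q=np.r_[rackp(-.001,y),zt[i]-.01]
    try:
        r=fitfin(T,S,proj(T,q)[0],proj(S,q)[0],zt[i],YAW);print(i,rk(r[0]),r[0][2].round(3),np.abs(r[1]).max().round(2),r[2:4])
    except Exception as e: print(i,e)
p,R,s=cur();print(p)
LY=-.3085;RR=toolR(LY,.6);D=tcp(np.array([.5482,-.2526]),.093,LY,.6);print(D)
show(rows(p,R,D,RR,7,.1))
E
```

```text
0 [-0.0019  0.1285] -0.132 0.43 (np.int32(112), np.int32(82))
1 [-0.0009  0.0671] -0.154 0.35 (np.int32(92), np.int32(70))
2 [-0.0014 -0.0661] -0.137 0.43 (np.int32(83), np.int32(78))
3 [-0.0083 -0.1282] -0.148 0.22 (np.int32(58), np.int32(72))
[ 0.50893357 -0.24094175  0.15490278]
[ 0.56756749 -0.25877192  0.06328792]
   0.017,0.016,1.574,-0,0,-0,0.1,0.017,0.015,1.574,-0,0,-0,0.1,0.017,0.015,1.574,-0,0,-0,0.1,0.017,0.014,1.574,-0,0,-0,0.1,0.017,0.013,1.574,-0,0,-0,0.1
   0.017,0.013,1.574,-0,0,-0,0.1,0.017,0.012,1.574,-0,0,-0,0.1
```

Request:
arm_command --series '[0,0,1.6,0,0,0,0.1,0,0,1.6,0,0,0,0.1,0,0,1.6,0,0,0,0.1,0,0,1.6,0,0,0,0.1,0,0.1,1.6,0,0,0,0.1]'

```text
time: 21.1
eef_pos: [0.5532, -0.2519, 0.0889]
tool_rot: [0.292, 0.146, 0.944, -0.046]
ft_force: [0.8, -0.5, -0.6]
finger_gap: 0.047
```

Request:
arm_command --series '[0,0,1.5,0,0,0,0.1,0.1,0,1.5,0,0,0,0.1,0,0,0,0,0,0,-1,0,0,0,0,0,0,-1,0,0,0,0,0,0,-1]'

```text
time: 21.6
eef_pos: [0.5678, -0.2575, 0.0642]
tool_rot: [0.292, 0.146, 0.944, -0.046]
ft_force: [-0.4, 0.2, -2.9]
finger_gap: 0.0109
```

Request:
arm_command --series '[0,0,0,0,0,0,-1,0,0,0,0,0,0,-1]'

```text
time: 21.8
eef_pos: [0.5677, -0.2579, 0.0641]
tool_rot: [0.292, 0.146, 0.944, -0.046]
ft_force: [-1.5, 0.9, 0.6]
finger_gap: 0.0103
```

Request:
arm_command --series '[-0.2,0,-0.3,0,0,0,-1,-0.3,0,-0.45,0,0,0,-1,-0.3,0,-0.45,0,0,0,-1,0,0,0,0,0,0,-1]'

```text
time: 22.2
eef_pos: [0.5681, -0.2584, 0.0792]
tool_rot: [0.293, 0.146, 0.944, -0.047]
ft_force: [0.3, 1.0, -3.3]
finger_gap: 0.0104
```

```bash
python3 - <<'E'
from plan import *
from fit import *
from cell import viewer
p,R,s=cur();g=p-OFF*R[:,2];print(s["time"],p,s["finger_gap"],s["ft_force"],s["ft_torque"],g)
# two-view refit of loose pan lid corners impossible; fit carried pan in wrist cam instead
c=viewer.camera("wrist");S=viewer.camera("scene")
cv2.imwrite("pics/w6.png",np.hstack([cv2.resize(c["frame"][60:310,100:400],(480,400)),cv2.resize(S["frame"][160:240,270:334],(320,400))]))
E
```

```text
22.2 [ 0.56811912 -0.25835846  0.07922553] 0.010446506614719537 [ 0.32870072  1.03196463 -3.31745104] [ 0.24342655  0.77930109 -0.03760449] [ 0.54872753 -0.25209085  0.10890183]
```

View pics/w6.png

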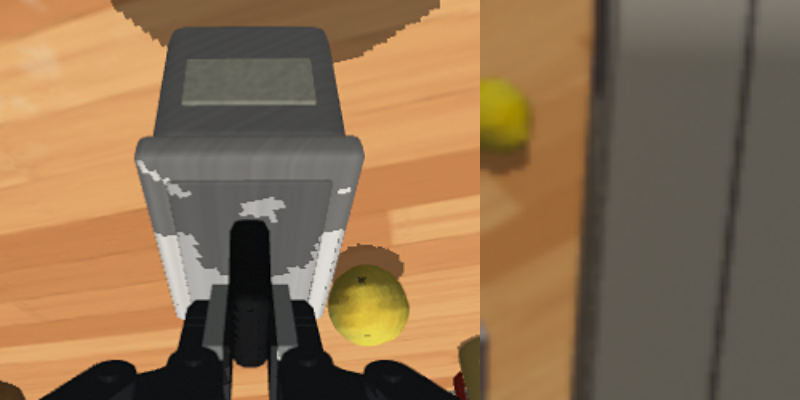

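```bash
python3 - <<'E'
from plan import *
p,R,s=cur();RR=toolR(YAW,.6)
W1=p+np.array([-.09,.03,.045]);W2=tcp(rackp(-.15,.0007),0,YAW,.6);W2[2]=.124
print(W1,W2);show(rows(p,R,W1,R,3,-1));show(rows(W1,R,W2,RR,10,-1))
import pickle;T=pickle.load(open("c1.pkl","rb"))[0];print("scraper",[ray(T,(u*.64,v*.64),.02)[:2].round(3).tolist() for u,v in[(288,410),(378,393),(382,440),(298,455)]])
E
```

```text
[ 0.47769825 -0.22807719  0.12325671] [0.47880857 0.1070576  0.124     ]
   1.761,0.038,-3.024,0,0,0,-1,1.761,0.038,-3.024,0,0,0,-1,1.761,0.038,-3.024,0,0,0,-1
   0.823,3.196,-0.582,-0.009,0,-0.013,-1,0.78,3.212,-0.552,-0.009,0,-0.013,-1,0.737,3.227,-0.521,-0.009,0,-0.013,-1,0.694,3.242,-0.491,-0.009,0,-0.013,-1,0.651,3.255,-0.46,-0.009,0,-0.013,-1
   0.608,3.268,-0.43,-0.009,0,-0.013,-1,0.564,3.279,-0.399,-0.009,0,-0.013,-1,0.521,3.29,-0.368,-0.009,0,-0.013,-1,0.477,3.3,-0.337,-0.009,0,-0.013,-1,0.433,3.309,-0.306,-0.009,0,-0.013,-1
scraper [[0.408, 0.152], [0.44, 0.001], [0.362, -0.008], [0.335, 0.13]]
```

Request:
arm_command --series '[1,0,-1.8,0,0,0,-1,1.6,0,-2.7,0,0,0,-1,1.7,0,-2.7,0,0,0,-1,1,0.1,-1.9,0,0,0,-1,0.8,2,-0.6,0,0,0,-1]'

```text
time: 22.8
eef_pos: [0.473, -0.2071, 0.1248]
tool_rot: [0.293, 0.147, 0.944, -0.048]
ft_force: [-0.2, -0.9, -3.0]
finger_gap: 0.01
```

Request:
arm_command --series '[0.8,3.2,-0.6,-0.01,0,-0.015,-1,0.8,3.2,-0.6,-0.01,0,-0.015,-1,0.7,3.2,-0.5,-0.01,0,-0.015,-1,0.7,3.2,-0.5,-0.01,0,-0.015,-1,0.7,3.3,-0.4,-0.01,0,-0.015,-1]'

```text
time: 23.3
eef_pos: [0.4733, -0.0375, 0.1238]
tool_rot: [0.294, 0.104, 0.95, -0.034]
ft_force: [0.7, -0.1, -3.2]
finger_gap: 0.0105
```

Request:
arm_command --series '[0.6,3.3,-0.4,-0.01,0,-0.015,-1,0.6,3.3,-0.4,-0.01,0,-0.015,-1,0.5,3.3,-0.3,-0.01,0,-0.015,-1,0.5,2.5,-0.3,-0.01,0,-0.013,-1,0,1.5,0,0,0,0,-1]'

```text
time: 23.8
eef_pos: [0.4733, 0.1048, 0.1219]
tool_rot: [0.294, 0.069, 0.953, -0.023]
ft_force: [-0.4, -0.6, -3.8]
finger_gap: 0.0102
```

```bash
python3 - <<'E'
from plan import *
p,R,s=cur();RR=toolR(YAW,.6);print(s["time"],p,s["finger_gap"],s["ft_force"],rk(p-OFF*R[:,2]))
W3=tcp(rackp(-.085,.0007),0,YAW,.6);W3[2]=.1
show(rows(p,R,W3,RR,5,-1))
E
```

```text
23.8 [0.47325825 0.10480958 0.1219283 ] 0.010159992439354169 [-0.41788171 -0.62749247 -3.75133184] [-0.1551 -0.0023]
   -0.912,0.061,1.153,-0,-0,0,-1,-0.912,0.061,1.153,-0,-0,0,-1,-0.911,0.061,1.154,-0,-0,0,-1,-0.911,0.061,1.154,-0,-0,0,-1,-0.911,0.061,1.154,-0,-0,0,-1
```

Request:
arm_command --series '[-0.9,0.1,1.1,0,0,0,-1,-0.9,0,1.2,0,0,0,-1,-0.9,0.1,1.1,0,0,0,-1,-0.9,0,1.2,0,0,0,-1,-0.9,0.1,1.1,0,0,0,-1]'

```text
time: 24.3
eef_pos: [0.5444, 0.0944, 0.0999]
tool_rot: [0.294, 0.071, 0.953, -0.024]
ft_force: [-1.1, 0.8, -2.8]
finger_gap: 0.0108
```

Request:
arm_command --series '[0,0,0,0,0,0,-1]'

```text
time: 24.4
eef_pos: [0.545, 0.0945, 0.0999]
tool_rot: [0.294, 0.071, 0.953, -0.024]
ft_force: [0.4, -0.6, -2.5]
finger_gap: 0.0104
```

```bash
python3 - <<'E'
from plan import *
p,R,s=cur();RR=toolR(YAW,.6);print(s["time"],p,s["finger_gap"],s["ft_force"],rk(p-OFF*R[:,2]),Ro.from_matrix(R.T@RR).as_rotvec().round(4))
W4=tcp(rackp(-.0015,.0007),0,YAW,.6);W4[2]=.081
show(rows(p,R,W4,RR,8,-1))
E
```

```text
24.4 [0.54501287 0.09451665 0.09993107] 0.010411397881048343 [ 0.40743416 -0.56840497 -2.53579328] [-0.0827 -0.0019] [-0.0048 -0.0008 -0.0013]
   -0.704,0.039,0.767,-0.001,-0,-0,-1,-0.704,0.039,0.768,-0.001,-0,-0,-1,-0.704,0.038,0.768,-0.001,-0,-0,-1,-0.704,0.038,0.768,-0.001,-0,-0,-1,-0.704,0.037,0.768,-0.001,-0,-0,-1
   -0.704,0.036,0.768,-0.001,-0,-0,-1,-0.704,0.036,0.768,-0.001,-0,-0,-1,-0.704,0.035,0.768,-0.001,-0,-0,-1
```

Request:
arm_command --series '[0,0.3,0,-0.005,0,0,-1,-0.7,0,0.8,0,0,0,-1,-0.7,0,0.8,0,0,0,-1,-0.7,0,0.8,0,0,0,-1]'

```text
time: 24.8
eef_pos: [0.5752, 0.094, 0.0929]
tool_rot: [0.295, 0.069, 0.953, -0.021]
ft_force: [1.4, -0.6, -2.6]
finger_gap: 0.0102
```

Request:
arm_command --series '[-0.7,0,0.8,0,0,0,-1,-0.7,0,0.7,0,0,0,-1,-0.7,0,0.7,0,0,0,-1,0,0,0,0,0,0,-1]'

```text
time: 25.2
eef_pos: [0.6049, 0.0894, 0.0862]
tool_rot: [0.295, 0.07, 0.953, -0.021]
ft_force: [0.5, -0.2, -3.1]
finger_gap: 0.0101
```

```bash
python3 - <<'E'
from plan import *
p,R,s=cur();RR=toolR(YAW,.6);print(s["time"],p,s["finger_gap"],s["ft_force"],rk(p-OFF*R[:,2]),Ro.from_matrix(R.T@RR).as_rotvec().round(4))
W4=tcp(rackp(-.0015,.0007),0,YAW,.6);W4[2]=.080
W5=W4.copy();W5[2]=.0737
show(rows(p,R,W4,RR,2,-1));show(rows(W4,RR,W5,RR,3,-1))
E
```

```text
25.2 [0.60488687 0.08944311 0.08615833] 0.010102601334187649 [ 0.53918995 -0.18490535 -3.10410101] [-0.0227  0.0016] [ 0.0012 -0.0002 -0.0004]
   -0.701,-0.046,0.853,0.001,-0,-0,-1,-0.701,-0.046,0.853,0.001,-0,-0,-1
   0.119,0,0.173,0,0,0,-1,0.119,0,0.173,0,0,0,-1,0.119,0,0.173,0,0,0,-1
```

Request:
arm_command --series '[-0.7,-0.1,0.8,0,0,0,-1,-0.7,0,0.9,0,0,0,-1,0,0,0,0,0,0,-1]'

```text
time: 25.5
eef_pos: [0.6257, 0.0854, 0.08]
tool_rot: [0.295, 0.07, 0.953, -0.021]
ft_force: [-1.0, -0.1, -2.8]
finger_gap: 0.0101
```

Request:
arm_command --series '[0.12,0,0.17,0,0,0,-1,0.12,0,0.17,0,0,0,-1,0.12,0,0.17,0,0,0,-1,0,0,0,0,0,0,-1]'

```text
time: 25.9
eef_pos: [0.6241, 0.0858, 0.0741]
tool_rot: [0.295, 0.069, 0.953, -0.021]
ft_force: [1.0, 0.1, -1.8]
finger_gap: 0.0101
```

```bash
python3 - <<'E'
from plan import *
p,R,s=cur();RR=toolR(YAW,.6);print(s["time"],p,s["finger_gap"],s["ft_force"],rk(p-OFF*R[:,2]),Ro.from_matrix(R.T@RR).as_rotvec().round(4))
A=p-R[:,2]*.08;D=tcp(rackp(-.006,-.1285),.103,YAW,.6);B=D-RR[:,2]*.08
show(rows(A,R,B,RR,4,-.3))
E
```

```text
25.9 [0.62409595 0.08576804 0.07413827] 0.010077663215779766 [ 0.98303331  0.06630996 -1.76191389] [-0.0032  0.0007] [0.0015 0.0001 0.0002]
   0.071,-3.229,-0.027,0,0,0,-0.3,0.071,-3.229,-0.026,0,0,0,-0.3,0.071,-3.229,-0.025,0,0,0,-0.3,0.071,-3.229,-0.024,0,0,0,-0.3
```

Request:
arm_command --series '[0,0,0,0,0,0,-0.4,0,0,0,0,0,0,-0.4,0,0,0,0,0,0,-0.4]'

```text
time: 26.2
eef_pos: [0.6246, 0.0858, 0.0745]
tool_rot: [0.295, 0.069, 0.953, -0.021]
ft_force: [-1.1, 0.4, -0.0]
finger_gap: 0.0257
```

Request:
arm_command --series '[0,0,-3,0,0,0,-0.4,0,0,-4.5,0,0,0,-0.4,0,0,-4.5,0,0,0,-0.4,0,0,-4,0,0,0,-0.4]'

```text
time: 26.6
eef_pos: [0.5338, 0.0987, 0.208]
tool_rot: [0.295, 0.069, 0.953, -0.021]
ft_force: [0.6, 0.3, -0.2]
finger_gap: 0.0258
```

Request:
arm_command --series '[0,-4.5,0,0,0,0,-0.3,0,-4.5,0,0,0,0,-0.3,0,-4.5,0,0,0,0,-0.3,0,-4.5,0,0,0,0,-0.3,0,-4.5,0,0,0,0,-0.3]'

```text
time: 27.1
eef_pos: [0.5018, -0.1255, 0.2067]
tool_rot: [0.296, 0.069, 0.953, -0.021]
ft_force: [1.1, 0.3, 0.0]
finger_gap: 0.0299
```

Request:
arm_command --series '[0,-4.5,0,0,0,0,-0.3,0,-4.5,0,0,0,0,-0.3,0,0,0,0,0,0,-0.3]'

```text
time: 27.4
eef_pos: [0.4887, -0.2191, 0.2062]
tool_rot: [0.295, 0.072, 0.953, -0.023]
ft_force: [0.1, 0.1, -0.4]
finger_gap: 0.0296
```

```bash
cat > check.py <<'E'
from plan import *
from fit import *
from cell import viewer
T=viewer.camera("top");S=viewer.camera("scene")
for n,y,z in [("pan1",.129,.11),("tall",.0675,.135),("loose",.0007,.11),("pan3",-.066,.11),("c",-.1285,.11)]:
    q=np.r_[rackp(-.001,y),z-.01]
    try:
        r=fitfin(T,S,proj(T,q)[0],proj(S,q)[0],z,YAW);print(n,rk(r[0]),r[0][2].round(3),r[1].round(2),r[2:4])
    except Exception as e: print(n,e)
cv2.imwrite("pics/fin.png",np.vstack([cv2.resize(T["frame"][150:230,130:290],(600,300)),cv2.resize(S["frame"][200:290,150:280],(433,300))] if 0 else [cv2.resize(T["frame"][150:230,130:290],(560,280)),cv2.resize(S["frame"][205:285,150:310],(560,280))]))
p,R,s=cur();print(s["time"],p,rk(p-OFF*R[:,2]),s["ft_force"])
E
python3 check.py
```

```text
pan1 [-0.0017  0.1285] -0.128 [ 0.2   0.32 -0.4  -0.23  0.43 -0.45] (np.int32(112), np.int32(84))
tall [-0.0012  0.0671] -0.153 [ 0.09  0.29 -0.29 -0.29  0.1  -0.09] (np.int32(94), np.int32(70))
loose [-0.0043 -0.0004] -0.149 [ 0.1   0.3  -0.31 -0.28  0.2  -0.19] (np.int32(70), np.int32(76))
pan3 [-0.0012 -0.066 ] -0.143 [ 0.03  0.41 -0.32 -0.49  0.3  -0.28] (np.int32(83), np.int32(78))
c [-0.0081 -0.1283] -0.149 [ 0.07  0.14 -0.17 -0.1  -0.18  0.17] (np.int32(56), np.int32(74))
27.5 [ 0.48883564 -0.21449731  0.20552447] [-0.0933 -0.316 ] [0.11624386 1.27976241 0.13457446]
```

```bash
python3 - <<'E'
from plan import *
p,R,s=cur();RR=toolR(YAW,.6)
D=tcp(rackp(-.006,-.1285),.104,YAW,.6);B=D-RR[:,2]*.08
print(D);show(rows(p,R,B,RR,5,-.35));show(rows(B,RR,D,RR,5,-.35))
E
```

```text
[ 0.60248028 -0.04171722  0.07428792]
   0.051,3.749,1.552,-0,-0,-0.001,-0.35,0.049,3.749,1.552,-0,-0,-0.001,-0.35,0.047,3.749,1.552,-0,-0,-0.001,-0.35,0.045,3.749,1.552,-0,-0,-0.001,-0.35,0.043,3.749,1.552,-0,-0,-0.001,-0.35
   -0,0,1.6,0,0,0,-0.35,-0,0,1.6,0,0,0,-0.35,-0,0,1.6,0,0,0,-0.35,-0,0,1.6,0,0,0,-0.35,-0,0,1.6,0,0,0,-0.35
```

Request:
arm_command --series '[0.1,3.8,1.5,0,0,-0.001,-0.35,0.1,3.8,1.5,0,0,-0.001,-0.35,0,3.8,1.6,0,0,-0.001,-0.35,0,3.7,1.6,0,0,-0.001,-0.35,0,3.7,1.6,0,0,-0.001,-0.35]'

```text
time: 28.0
eef_pos: [0.5581, -0.0294, 0.1404]
tool_rot: [0.295, 0.066, 0.953, -0.021]
ft_force: [1.0, -1.5, -0.2]
finger_gap: 0.0277
```

Request:
arm_command --series '[0,0,0,0,0,0,-0.35,0,0,0,0,0,0,-0.35]'

```text
time: 28.2
eef_pos: [0.5578, -0.0301, 0.14]
tool_rot: [0.294, 0.065, 0.953, -0.021]
ft_force: [-0.4, -1.0, 0.4]
finger_gap: 0.0278
```

```bash
python3 - <<'E'
from plan import *
p,R,s=cur();RR=toolR(YAW,.6)
D=tcp(rackp(-.006,-.1285),.104,YAW,.6)
print(p,rk(p-OFF*R[:,2]),s["finger_gap"]);show(rows(p,R,D,RR,5,-.35))
E
```

```text
[ 0.55779841 -0.030068    0.13995135] [-0.0519 -0.1236] 0.02779634147999245
   -0.017,-0.108,1.602,0.001,-0,0.002,-0.35,-0.017,-0.106,1.602,0.001,-0,0.002,-0.35,-0.016,-0.105,1.602,0.001,-0,0.002,-0.35,-0.016,-0.103,1.602,0.001,-0,0.002,-0.35,-0.016,-0.102,1.602,0.001,-0,0.002,-0.35
```

Request:
arm_command --series '[0,-0.2,1.6,0.001,0,0.002,-0.35,0,-0.2,1.6,0.001,0,0.002,-0.35,0,-0.1,1.6,0.001,0,0.002,-0.35,0,0,1.6,0.001,0,0.002,-0.35,0,0,1.6,0.001,0,0.002,-0.35]'

```text
time: 28.7
eef_pos: [0.6024, -0.0456, 0.0746]
tool_rot: [0.295, 0.073, 0.952, -0.023]
ft_force: [0.3, -0.3, -0.4]
finger_gap: 0.0274
```

Request:
arm_command --series '[0,0,0,0,0,0,-1,0,0,0,0,0,0,-1,0,0,0,0,0,0,-1,0,0,0,0,0,0,-1]'

```text
time: 29.1
eef_pos: [0.6022, -0.0424, 0.0747]
tool_rot: [0.295, 0.071, 0.953, -0.02]
ft_force: [8.4, 11.5, -7.6]
finger_gap: 0.0103
```

Request:
arm_command --series '[-0.1,0,-0.15,0,0,0,-1,-0.1,0,-0.15,0,0,0,-1,0,0,0,0,0,0,-1]'

```text
time: 29.4
eef_pos: [0.6008, -0.0422, 0.0773]
tool_rot: [0.294, 0.072, 0.953, -0.02]
ft_force: [2.8, 12.1, -8.0]
finger_gap: 0.0104
```

```bash
python3 - <<'E'
from plan import *
p,R,s=cur();RR=toolR(YAW,.6)
print(p,rk(p-OFF*R[:,2]),s["finger_gap"],s["ft_force"],s["ft_torque"],Ro.from_matrix(R.T@RR).as_rotvec().round(4))
E
```

```text
[ 0.60076616 -0.04221618  0.07733955] [-0.0075 -0.1293] 0.010417828950500847 [ 2.76436921 12.11152766 -8.03025823] [2.61341158 0.53685849 1.39272016] [ 0.0022 -0.0027 -0.0045]
```

Request:
arm_command --series '[0,0.1,0,0,0,0,-1,0,0,0,0,0,0,-1]'

```text
time: 29.6
eef_pos: [0.6008, -0.042, 0.0774]
tool_rot: [0.294, 0.072, 0.953, -0.021]
ft_force: [2.2, 8.4, -6.3]
finger_gap: 0.0104
```

Request:
arm_command --series '[-0.17,0,0.11,0,0,0,-1,-0.17,0,0.11,0,0,0,-1,-0.17,0,0.11,0,0,0,-1,0,0,0,0,0,0,-1]'

```text
time: 30.0
eef_pos: [0.6059, -0.0427, 0.0769]
tool_rot: [0.293, 0.072, 0.953, -0.02]
ft_force: [-2.4, 9.8, -4.3]
finger_gap: 0.0104
```

```bash
python3 - <<'E'
from plan import *
p,R,s=cur();RR=toolR(YAW,.6)
print(p,rk(p-OFF*R[:,2]),s["finger_gap"],s["ft_force"],s["ft_torque"],Ro.from_matrix(R.T@RR).as_rotvec().round(4))
E
```

```text
[ 0.60594517 -0.0426988   0.07691276] [-0.0023 -0.129 ] 0.010449269485381819 [-2.39130375  9.77080427 -4.34583437] [1.95535417 1.49678155 1.04725432] [ 0.0005 -0.0044 -0.0047]
```

Request:
arm_command --series '[-0.08,0.2,0.06,0,0,0,-1,0.1,0,0.15,0,0,0,-1,0.1,0,0.13,0,0,0,-1,0,0,0,0,0,0,-1]'

```text
time: 30.4
eef_pos: [0.6095, -0.0429, 0.0747]
tool_rot: [0.295, 0.073, 0.953, -0.022]
ft_force: [-0.7, 2.0, -1.6]
finger_gap: 0.0104
```

Request:
arm_command --series '[0,0,0,0,0,0,-0.4,0,0,0,0,0,0,-0.4,0,0,0,0,0,0,-0.4]'

```text
time: 30.7
eef_pos: [0.6097, -0.043, 0.0748]
tool_rot: [0.295, 0.073, 0.953, -0.023]
ft_force: [0.3, 0.4, 1.1]
finger_gap: 0.026
```

Request:
arm_command --series '[0,0,-2,0,0,0,-0.4,0,0,-4,0,0,0,-0.4,0,0,-4.5,0,0,0,-0.4,0,0,-4.5,0,0,0,-0.4,0,-3,0,0,0,0,-0.4]'

```text
time: 31.2
eef_pos: [0.5214, -0.0576, 0.2045]
tool_rot: [0.299, 0.07, 0.951, -0.023]
ft_force: [0.9, 0.2, 0.4]
finger_gap: 0.0255
```

Request:
arm_command --series '[0,-4.5,0,0,0,0,-0.4,0,-4.5,0,0,0,0,-0.4,0,-4,0,0,0,0,-0.4,0,-2,0,0,0,0,-0.4,0,0,0,0,0,0,-0.4]'

```text
time: 31.7
eef_pos: [0.4981, -0.2109, 0.1984]
tool_rot: [0.294, 0.074, 0.952, -0.023]
ft_force: [0.2, 0.5, -0.5]
finger_gap: 0.0256
```

```bash
python3 check.py
```

```text
pan1 [-0.0015  0.1286] -0.135 [ 0.22  0.37 -0.45 -0.28  0.29 -0.3 ] (np.int32(111), np.int32(84))
tall [-0.0011  0.0671] -0.158 [ 0.1   0.31 -0.31 -0.29  0.   -0.  ] (np.int32(93), np.int32(70))
loose [-0.0043 -0.0004] -0.149 [ 0.12  0.27 -0.3  -0.23  0.07 -0.07] (np.int32(72), np.int32(75))
pan3 [-0.0011 -0.0637] -0.127 [ 0.04  0.35 -0.28 -0.41 -0.29  0.28] (np.int32(82), np.int32(78))
c [-0.    -0.127] -0.152 [ 0.07  0.27 -0.27 -0.28  0.18 -0.17] (np.int32(53), np.int32(76))
31.8 [ 0.49820254 -0.20818316  0.19812524] [-0.0849 -0.3082] [-0.73616812 -0.41317399  0.47415442]
```

View pics/fin.png

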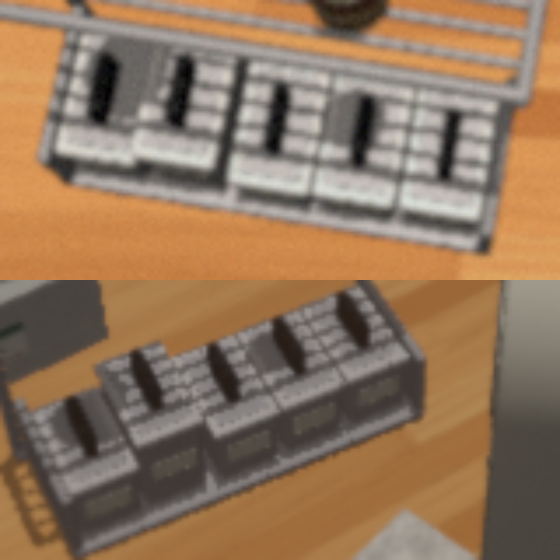

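```bash
python3 -c "
from cell import arm
print(arm.hand_in(),arm.get_state()['time'])"
```

```text
the job is handed in; nothing more can be done
the job is handed in; nothing more can be done
```

The loose pan is back in the rack, directly to the right of the tall pan, and the job was handed in at about 32 s. I first lifted each pan in the row by its fin and set the two right-hand pans against the right cheek and the two left-hand pans against the left cheek. Contact forces stayed at a few newtons for those four moves. The loose pan then went in slanting from the front.

**Last camera check, in the rack frame:**

| | Left pan | Tall pan | Loose pan | Fourth pan | Right-most pan |
|---|---|---|---|---|---|
| y (mm) | +129 | +67 | 0 | −64 | −127 |
| x (mm) | −1.5 | −1 | −4 | −1 | 0 |

All five pans look flat and square to within about 0.02 rad, which is the noise of that measurement. The scraper and lemon were not touched, and the gripper was clear of everything.

**What went wrong or disagreed:**
- **First pinch:** the pads sit about 25 mm further back than the stated tool tip, so my first pinch caught only the edge of the right-most pan's fin. It tipped the pan slightly (about 25 N on the wrist) and slipped off, leaving it 6–7 mm forward. I corrected the offset and gripped it again.
- **Late correction:** I put the right-most pan back in line only after the loose pan was in. That pressed it on its right cheek with about 12 N. It ended about 2 mm off that cheek and nudged the fourth pan about 2 mm, so the right-hand pair is not quite hard against the end.

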